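# Turn a sign panel over, lock the frame and fit its hanger bracket

## Task

Swing the sign panel over by its red bar handle, up and away over the top, until it lies level with its plain white back (the side with two pins) facing up. Then turn the orange knob clockwise as far as it goes to lock the frame, and only then set the loose hanger bracket down with both its holes over the two pins, flat on the panel, and let go. Leave the mugs and the gift box where they stand.

Things in the scene. Friction and masses are not known exactly. Their poses are not given: they have to be found in the camera images.
- stand: Fixed turnover stand: grey base plate 170 x 325 x 12 mm with two blue end towers. Origin on the table under the middle of the panel; the panel turns about the stand's y axis at a height of 110 mm above the table. Stand x is across the panel, towards the far side from the robot. Towers (50 mm wide in x): a plain one at y +117 to +143 mm, 138 mm tall, and the lock tower at y -129 to -163 mm, 158 mm tall.
- panel_frame (a joint): Turn of the aluminium panel frame (120 mm across x 210 mm along the axis x 14 mm thick) about the stand's y axis, rad. 0: level, green printed face up, handle on the side towards the robot; pi/2: upright, handle on top; pi: level, plain white back with the pins up, handle on the far side, against a hard stop. Hard stops at 0 and pi. Stiff (about 0.2 N m, 2 N at the handle): it stays where it is left.
- handle (a point): Middle of the red bar handle of the frame: a round bar 10 mm in diameter, 128 mm long, parallel to the turning axis and 102 mm from it (its arms meet it 60 mm either side of the middle); 37 mm clear between bar and frame edge. Pinched from above it may turn within the fingers as it travels on its arc.
- lock_knob (a joint): Turn of the orange lock knob, rad: 0 to 0.15 open, 1.4 fully locked (hard stop), clockwise from above. It drives a brass bolt into the only slot of the frame's index disc, which lines up when the panel is at pi; anywhere else the bolt meets the disc and the knob stops at about 0.7 to 0.8. Stiff (about 0.06 N m) and stays where it is left.
- knob_grip (a point): Point to grip on the vertical axis of the lock knob, on top of the lock tower, 187 mm above the table, 13 mm below the knob's top, 23 mm above its round black collar. The grip is an orange bar 12 mm thick, 42 mm long, 36 mm tall. The axes turn with the knob: the bar lies along its y (along the stand's y when the joint is 0).
- panel_mid (a point): Middle of the panel's white back face, where the bracket lies in the end (3 mm from the turning axis). Its z axis points out of the printed face, so it points down in the end; its y is the stand's y. The aluminium rails round the panel stand 4 mm above this face; the face inside them is 96 x 186 mm.
- pin_a (a point): Tip of one steel pin on the white back, 35 mm from panel_mid along +y. Pins are 8 mm in diameter, 14 mm tall from the face, the last 3 mm tapered to 4 mm.
- pin_b (a point): Tip of the other pin, 35 mm from panel_mid along -y, 70 mm from pin_a.
- bracket_mid (a point): Centre (half-way up, 20.5 mm above its underside) of the loose hanger bracket, 0.08 to 0.17 kg: a dark steel strip 30 x 110 x 5 mm, long side along its y, with two 12 mm holes 35 mm either side of the middle, and a blue upright grip tab in the middle, 10 mm thick in x, 36 mm long in y, rising to 41 mm above the underside. It is the same turned by half a turn. It starts standing flat on the table, tab up.
- mug_red: Bystander: red mug, 80 mm wide, 95 mm tall, origin at the centre of its underside.
- mug_white: Bystander: white mug, 80 mm wide, 95 mm tall, origin at the centre of its underside.
- gift_box: Bystander: cardboard gift box, 70 mm cube, origin at the centre of its underside.
Mind the look-alikes: they are no part of the job. There is more than one size of the part that bears bracket_mid; the job needs the smaller.

How it is judged:
By the outcome, as a careful person would: the job done as asked, in the order asked, and still so for the second after the job is handed in, with the robot touching nothing.
It also fails if it takes over 62 s, if anything falls off the work surface, if the arm or the gripper's body presses on something with over 40 N, if the wrist force passes 120 N, or if a joint passes its speed limit or range.

## Robot

A 7-joint arm with a two-finger parallel gripper is mounted at the origin on the work surface. World frame = base frame: x ahead of the robot, y to its left, z up, the work surface at z = 0. Lengths are in m, angles in rad, forces in N, time in s.
With the tool pointing down it reaches from about 0.35 to 0.9 m from the base axis. Payload 19.9 kg.
Tool frame: the origin (TCP) lies midway between the tips of the shut fingers; the grasp point (between the pads) lies 19 mm behind it; z points along the fingers, y is the direction in which the jaws open and shut (so a half turn about z gives the same grasp; the last joint's range is limited). The gripper opens to 94 mm and grips with 3 to 60 N. Pads are 16 mm wide; open, the fingers measure 119 mm over their backs; the gripper's body (75 mm by 177 mm) begins 78 mm behind the grasp point.
Start: joints at [1.181, 0.417, -0.01, 1.614, 0.005, 1.111, -0.053], TCP at [0.213, -0.588, 0.177] pointing down, gripper open.
Joint ranges: [-2.81, 2.81], [-0.39, 2.02], [-1.27, 1.25], [0.06, 2.57], [-1.19, 4.33], [0.19, 2], [-2.82, 2.82]. Speed limits (rad/s): [1.89, 1.89, 2.39, 2.39, 3.01, 3.01, 3.01].

## Interface

Orientations are given as a 3x3 rotation matrix whose columns are the frame's x, y, z axes.
In Python, from station import env gives the robot as it stands.
- The arm moves only by the tool play_rows, never from a script. Its argument "motion" is one flat list of numbers, 7 for each row, row after row: the turn, a rotation vector about the tool's x, y, z normalised to -1 to 1, where 1 is 0.1 rad, then the shift along the tool's x, y, z normalised to -1 to 1, where 1 is 40 mm, then the gripper command: -1 is shut, 1 is fully open, values between are in proportion. In form: [wx, wy, wz, x, y, z, grip, wx, wy, wz, x, y, z, grip, ...]. A call has 1 to 8 rows; each row shifts and turns the pose as measured when the row begins, along the tool's axes as they then stand; what a row does not reach is not made up. A row lasts 1/8 s, in which the tool goes at most 62.5 mm and 10.7 degrees, less where a joint would pass 70% of its speed; a pose out of reach is approached as far as the arm can. A call with a number of a shift or a turn outside -1 to 1 is refused whole. A call with a gripper value outside its range is refused whole. The fingers move at their own pace and stop on an object; "squeeze" is the grip in N (left out, the last holds). Time passes only in rows, so rows that do not move let the fingers close. It gives the time, the measured TCP pose, the force and the opening at its end, in the units of the state.
- env.get_obs(): the state, without advancing time (a new reading comes with each control period).
- env.read_camera(name): name is "scene" or "top" or "wrist"; returns the picture (384x512x3 uint8, red, green, blue); there is no depth.
- env.calibration(name): a dict with "fov_y" (degrees; the focal length in pixels is half the picture's height over the tangent of half this angle, whatever the lens; pixels are square), "cx", "cy" (the principal point, pixels), "dist_coeffs" ([k1, k2, p1, p2, k3] as OpenCV has them; the pictures are not rectified), "camera_from_world" (4x4, takes a point from world to camera coordinates). Camera axes: x right, y up, looking along -z (the intrinsics and any distortion apply to the point x, -y, -z); pixel columns grow to the right and rows downward; lengths in m; the calibration is good to about 2 mm. A picture is of the moment at which its call begins: read the wrist's pose just before it. calibration takes no time and is no camera call; for the wrist camera it gives the pose at the moment of the call.
- env.sign_off(): hands the job in, once; it reports no verdict.
The state is a dict: "t": time; "q": joint angles; "joint_vel": joint speeds; "tau": joint torques, N m; "tool_pos": TCP position; "tool_rot": TCP orientation; "contact_force": force on the tool from outside, world axes, zero at the start; "torque": the same for the moment, N m; "finger_gap": finger opening in m.
Only numpy, scipy, OpenCV 4.12 (cv2) and the standard library are available. Lean on these libraries where they do the work, as an engineer would, in place of code of your own. Each camera call takes 0.05 s, during which the arm holds its last target.

## Working session

There is one attempt and no reset: what is moved stays moved. The work goes in short steps, Python scripts to look and compute and a tool call to move; the robot and the scene stay as the last step left them, time stands still between calls to the robot, and variables do not carry over. Pictures are saved under pics/ and viewed, and the job is handed in when it is done.

Besides the shell and the picture viewer there is one more tool, called after ">>>" by a JSON object that holds its "method" and its "body". play_rows: Moves the arm, as the interface text tells. Its arguments: {"type":"object","properties":{"motion":{"type":"array","items":{"type":"number","minimum":-1,"maximum":1}},"squeeze":{"type":"number"}},"required":["motion"]}

```bash
ls; mkdir -p pics
python3 - <<'E'
from station import env
import cv2
o=env.get_obs(); print(o)
for n in ["scene","top","wrist"]:
    c=env.calibration(n); print(n,c)
    im=env.read_camera(n); cv2.imwrite(f"pics/{n}0.png",im[:,:,::-1])
E
```

```text
pics
{'t': 0.0, 'q': array([ 1.18151877,  0.41794943, -0.01033816,  1.61417754,  0.00473242,
        1.11070855, -0.05298432]), 'joint_vel': array([-0.00092595, -0.00186268, -0.00207681, -0.00142751, -0.00020719,
        0.0009356 , -0.00069471]), 'tau': array([ 5.61214092e-04, -8.51257610e+01,  6.39065355e-01, -4.25973880e+01,
       -4.88062925e-02,  1.87510857e-02,  2.44913263e-04]), 'tool_pos': array([ 0.21285879, -0.5871913 ,  0.17593907]), 'tool_rot': array([[ 9.40108410e-01,  3.40875216e-01, -5.13881233e-04],
       [ 3.40875587e-01, -9.40107766e-01,  1.10580949e-03],
       [-1.06160689e-04, -1.21475037e-03, -9.99999257e-01]]), 'contact_force': array([-0.29596502,  0.31904821, -0.50331524]), 'torque': array([-0.0035482 , -0.00172836,  0.00956328]), 'finger_gap': 0.09399987853402603}
scene {'fov_y': 51.0676456303037, 'cx': 255.09097623610356, 'cy': 187.79571661188524, 'dist_coeffs': array([0.02777669, 0.        , 0.        , 0.        , 0.        ]), 'camera_from_world': array([[ 0.39962902,  0.91666489,  0.00470343, -0.16587937],
       [-0.71833533,  0.30996957,  0.62282679,
[... 405 characters left out ...]
0.02705462,  0.04956775, -0.55121305],
       [-0.04882544,  0.02744156,  0.99843029, -1.31085036],
       [ 0.        ,  0.        ,  0.        ,  1.        ]])}
wrist {'fov_y': 58.07106602143018, 'cx': 259.4516256310551, 'cy': 190.82706888855066, 'dist_coeffs': array([-0.01661736,  0.        ,  0.        ,  0.        ,  0.        ]), 'camera_from_world': array([[ 3.41773213e-01, -9.39782413e-01,  2.96345805e-04,
        -6.24170433e-01],
       [ 9.04630689e-01,  3.28904020e-01, -2.71045130e-01,
         2.98951404e-02],
       [ 2.54625977e-01,  9.29040482e-02,  9.62566595e-01,
        -3.88299089e-01],
       [ 0.00000000e+00,  0.00000000e+00,  0.00000000e+00,
         1.00000000e+00]])}
```

View pics/scene0.png

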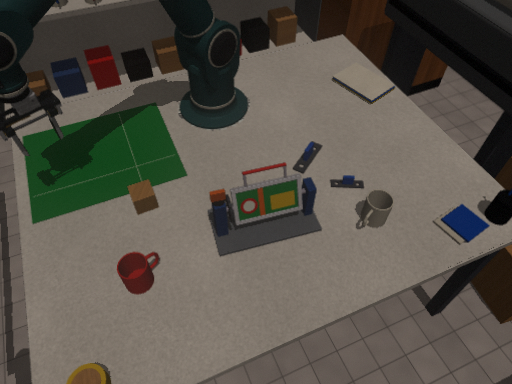

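View pics/top0.png

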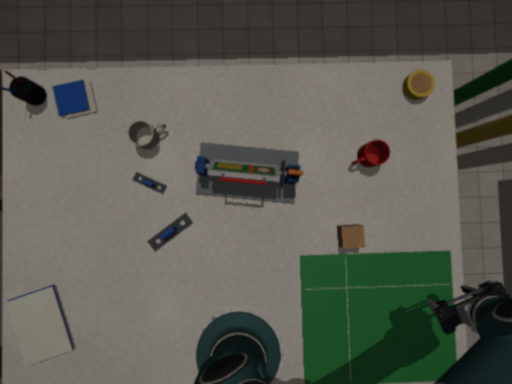

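Run:
```python
import cv2
a=cv2.imread('pics/top0.png'); cv2.imwrite('pics/top0z.png',cv2.resize(a[130:330,140:400],None,fx=3,fy=3,interpolation=cv2.INTER_CUBIC))
a=cv2.imread('pics/scene0.png'); cv2.imwrite('pics/scene0z.png',cv2.resize(a[130:330,100:360],None,fx=3,fy=3,interpolation=cv2.INTER_CUBIC))
```

```text
(no output)
```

View crops.

Run:
```python
import cv2
a=cv2.imread('pics/top0.png'); cv2.imwrite('pics/top0z.png',cv2.resize(a[125:260,125:325],None,fx=4,fy=4,interpolation=cv2.INTER_CUBIC))
a=cv2.imread('pics/scene0.png'); cv2.imwrite('pics/scene0z.png',cv2.resize(a[130:260,190:390],None,fx=4,fy=4,interpolation=cv2.INTER_CUBIC))
```

```text
(no output)
```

View pics/top0z.png

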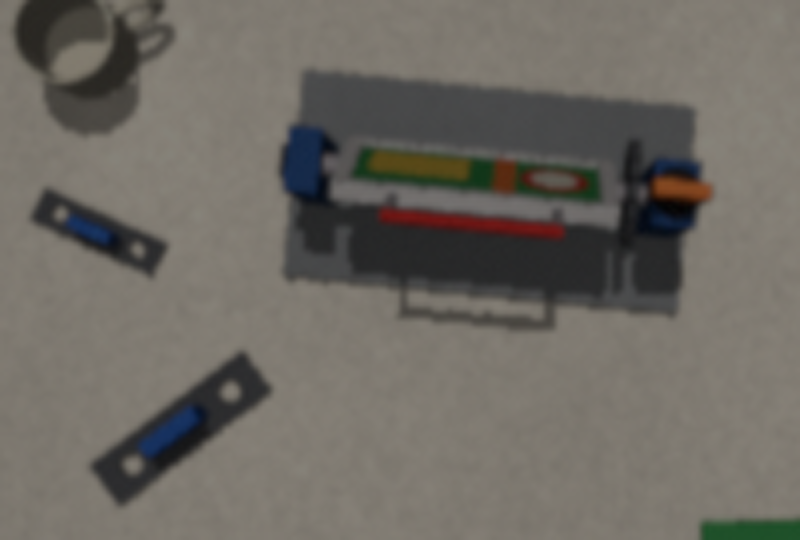

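View pics/scene0z.png

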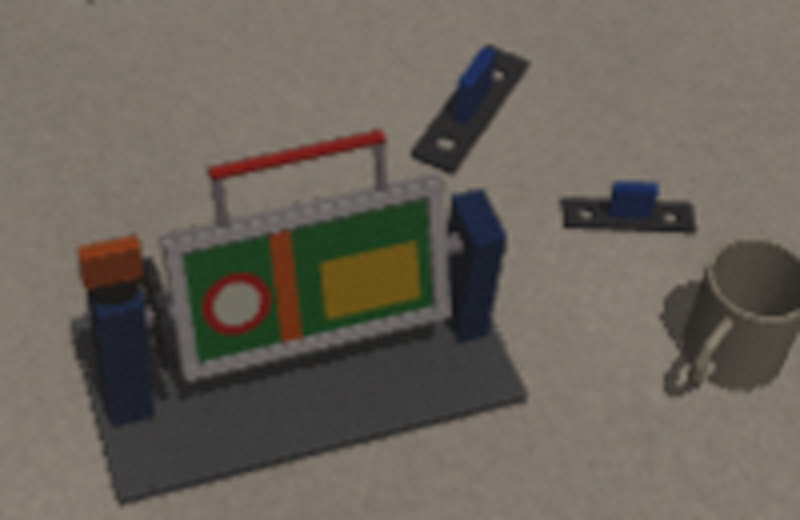

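```bash
cat > h.py <<'E'
import numpy as np, cv2
from station import env
def K(c):
    f=192/np.tan(np.radians(c['fov_y'])/2); return np.array([[f,0,c['cx']],[0,f,c['cy']],[0,0,1]])
def ray(c,uv):
    p=cv2.undistortPoints(np.array([[uv]],float),K(c),c['dist_coeffs'])[0,0]
    T=c['camera_from_world'];R=T[:3,:3]
    return -R.T@T[:3,3], R.T@np.array([p[0],-p[1],-1.])
def onz(c,uv,z):
    o,d=ray(c,uv); return o+d*(z-o[2])/d[2]
def proj(c,P):
    T=c['camera_from_world'];P=np.atleast_2d(P)@T[:3,:3].T+T[:3,3]
    return cv2.projectPoints((P*[1,-1,-1]).reshape(-1,1,3),np.zeros(3),np.zeros(3),K(c),c['dist_coeffs'])[0][:,0]
def tri(l):
    A=0;b=0
    for c,uv in l:
        o,d=ray(c,uv);d=d/np.linalg.norm(d);M=np.eye(3)-np.outer(d,d);A=A+M;b=b+M@o
    p=np.linalg.solve(A,b)
    return p,[np.linalg.norm(proj(c,p)[0]-uv) for c,uv in l]
def z(uv,k,off): return (np.array(uv,float)+.5)/k-.5+np.array(off)
E
cat > m1.py <<'E'
from h import *
ct=env.calibration('top');cs=env.calibration('scene')
T=lambda u:z(u,4,(125,125)); S=lambda u:z(u,4,(190,130))
for n,u in dict(fl=(303,70),fr=(693,106),nr=(676,313),nl=(285,277)).items(): print(n,onz(ct,T(u),.012).round(4))
for n,u in dict(fr=(122,502),fl=(525,398),nr=(75,320)).items(): print('s',n,onz(cs,S(u),.012).round(4))
for n,a,b in [('h+',(380,215),(382,136)),('h-',(563,232),(212,173)),('pin? hole1 ',(61,213),(670,217)),('hole2',(138,250),(586,214)),('tabtop',(92,232),(635,185)),
  ('bighole1',(232,391),(498,76)),('bighole2',(133,465),(446,145))]:
    p,e=tri([(ct,T(a)),(cs,S(b))]); print(n,p.round(4),np.round(e,2))
for n,u in dict(c1=(47,187),c2=(168,243),c3=(153,277),c4=(30,217),h1=(61,213),h2=(138,250)).items(): print(n,onz(ct,T(u),.005).round(4))
for n,u in dict(h1=(232,391),h2=(133,465)).items(): print('big',onz(ct,T(u),.005).round(4))
E
python3 m1.py
```

```text
fl [0.689  0.1031 0.012 ]
fr [ 0.6514 -0.2162  0.012 ]
nr [ 0.4816 -0.1966  0.012 ]
nl [0.5199 0.1214 0.012 ]
s fr [ 0.6532 -0.2158  0.012 ]
s fl [0.6917 0.1003 0.012 ]
s nr [ 0.4849 -0.193   0.012 ]
h+ [0.5562 0.0309 0.2053] [0. 0.]
h- [ 0.5412 -0.0953  0.207 ] [0.42 0.42]
pin? hole1  [0.5779 0.304  0.0048] [0.3  0.29]
hole2 [0.5458 0.2422 0.0029] [0.17 0.16]
tabtop [0.5601 0.2712 0.0425] [0.68 0.65]
bighole1 [0.4439 0.1732 0.1015] [7.94 7.3 ]
bighole2 [ 0.3525  0.2496 -0.108 ] [7.01 6.3 ]
c1 [0.599  0.3141 0.005 ]
c2 [0.5506 0.2168 0.005 ]
c3 [0.5231 0.2295 0.005 ]
c4 [0.5748 0.3282 0.005 ]
h1 [0.5774 0.3031 0.005 ]
h2 [0.5455 0.2412 0.005 ]
big [0.4285 0.1671 0.005 ]
big [0.3711 0.2481 0.005 ]
```

```bash
cat > pl.py <<'E'
from h import *
from scipy.spatial.transform import Rotation as Ro
O=np.array([0.5867,-0.0372]); yaw=-0.1175
sx=np.array([np.cos(yaw),np.sin(yaw),0]); sy=np.array([-np.sin(yaw),np.cos(yaw),0])
def Rdown(az):  # tool y along azimuth az
    y=np.array([np.cos(az),np.sin(az),0]);zz=np.array([0,0,-1.]);return np.column_stack([np.cross(y,zz),y,zz])
def plan(wps,g,maxs=1,start=None,maxrows=8):
    """wps: list of (pos,R); prints rows"""
    o=env.get_obs(); p,R=start or (o['tool_pos'].copy(),o['tool_rot'].copy()); out=[]
    for tp,tR in wps:
        tp=np.array(tp)
        while len(out)<maxrows:
            d=R.T@(tp-p)/.04; w=Ro.from_matrix(R.T@tR).as_rotvec()/.1
            n=max(np.abs(d).max()/maxs,np.abs(w).max()/1.0)
            if n<.03: break
            k=max(1,int(np.ceil(n-1e-6)))
            row=np.round(np.r_[w/k,d/k],2); out.append(np.r_[row,g])
            p=p+R@row[3:6]*.04; R=R@Ro.from_rotvec(row[:3]*.1).as_matrix()
    print('end',p.round(4)); print(', '.join(f'{v:g}' for r in out for v in r)); return p,R
def st():
    o=env.get_obs(); print(round(o['t'],2),o['tool_pos'].round(4),'az',np.degrees(np.arctan2(o['tool_rot'][1,1],o['tool_rot'][0,1])).round(2),'F',o['contact_force'].round(1),'gap',round(o['finger_gap'],4),'q',o['q'].round(2)); return o
def S(x,y,zz): return np.r_[O+x*sx[:2]+y*sy[:2],zz]
E
python3 - <<'E'
from pl import *
plan([([0.213,-.588,.24],env.get_obs()['tool_rot']),(S(-.038,0,.32),Rdown(yaw))],1)
E
```

```text
end [ 0.3487 -0.3639  0.2722]
0, 0, 0, -0, 0.01, -0.8, 1, 0, 0, 0, -0, 0.01, -0.8, 1, -0, -0, -0.85, 0.97, -0.78, -0.15, 1, -0, -0, -0.78, 0.95, -0.65, -0.14, 1, -0, -0, -0.72, 0.93, -0.52, -0.13, 1, -0, -0, -0.73, 0.96, -0.46, -0.13, 1, -0, -0, -0.72, 0.99, -0.39, -0.13, 1, -0, -0, -0.66, 0.92, -0.28, -0.12, 1
```

>>> {"method": "play_rows", "body": {"motion": [0, 0, 0, 0, 0, -0.8, 1, 0, 0, 0, 0, 0, -0.8, 1, 0, 0, -0.85, 0.97, -0.78, -0.15, 1, 0, 0, -0.78, 0.95, -0.65, -0.15, 1, 0, 0, -0.72, 0.93, -0.52, -0.15, 1, 0, 0, -0.73, 0.96, -0.46, -0.15, 1, 0, 0, -0.72, 0.99, -0.4, -0.15, 1, 0, 0, -0.66, 0.92, -0.3, -0.15, 1]}}

```text
t: 1.15
tool_pos: [0.3481, -0.3555, 0.277]
tool_rot: [[0.694, 0.72, -0.003], [0.72, -0.694, 0.004], [0.001, -0.005, -1.0]]
contact_force: [0.1, -1.6, -0.9]
finger_gap: 0.0939
```

Run:
```python
from pl import *
st()
plan([(S(-.038,0,.32),Rdown(yaw))],1)
```

```text
1.15 [ 0.3481 -0.3555  0.277 ] az -43.97 F [ 0.1 -1.6 -0.9] gap 0.0939 q [ 0.94  0.11 -0.22  1.78  0.02  1.26 -0.06]
end [ 0.5091 -0.0974  0.3115]
-0, -0, -0.65, 0.93, -0.2, -0.11, 1, -0.01, -0, -0.65, 0.94, -0.14, -0.11, 1, -0, -0, -0.65, 0.95, -0.08, -0.1, 1, -0.01, -0, -0.65, 0.95, -0.01, -0.11, 1, -0, -0, -0.65, 0.95, 0.05, -0.1, 1, -0, -0, -0.65, 0.94, 0.11, -0.11, 1, -0.01, -0.01, -0.65, 0.94, 0.17, -0.1, 1, -0, -0, -0.65, 0.92, 0.23, -0.11, 1
```

Tracking is good.

>>> {"method": "play_rows", "body": {"motion": [0, 0, -0.65, 0.93, -0.2, -0.11, 1, 0, 0, -0.65, 0.94, -0.14, -0.11, 1, 0, 0, -0.65, 0.95, -0.08, -0.1, 1, 0, 0, -0.65, 0.95, 0, -0.1, 1, 0, 0, -0.65, 0.95, 0.05, -0.1, 1, 0, 0, -0.65, 0.94, 0.1, -0.1, 1, 0, 0, -0.65, 0.94, 0.17, -0.1, 1, 0, 0, -0.65, 0.92, 0.23, -0.1, 1]}}

```text
t: 2.15
tool_pos: [0.5104, -0.0867, 0.3111]
tool_rot: [[0.228, 0.974, -0.004], [0.974, -0.228, 0.003], [0.002, -0.005, -1.0]]
contact_force: [-0.4, -1.0, -0.4]
finger_gap: 0.0942
```

Run:
```python
from pl import *
st()
plan([(S(-.038,0,.32),Rdown(yaw))],1)
```

```text
2.15 [ 0.5104 -0.0867  0.3111] az -13.18 F [-0.4 -1.  -0.4] gap 0.0942 q [ 0.58  0.15 -0.52  1.67  0.08  1.34 -0.19]
end [ 0.5489 -0.0329  0.32  ]
-0.02, -0.01, -0.56, 0.77, 0.31, -0.11, 1, -0.03, -0.02, -0.57, 0.74, 0.36, -0.11, 1
```

>>> {"method": "play_rows", "body": {"motion": [0, 0, -0.56, 0.77, 0.31, -0.11, 1, -0.05, -0.03, -0.57, 0.74, 0.36, -0.11, 1, 0, 0, 0, 0, 0, 0, 1]}}

```text
t: 2.52
tool_pos: [0.5503, -0.0283, 0.3199]
tool_rot: [[0.109, 0.994, 0.0], [0.994, -0.109, 0.001], [0.001, -0.0, -1.0]]
contact_force: [-0.6, -0.9, -0.4]
finger_gap: 0.094
```

Run:
```python
from pl import *
o=st(); print(o['tool_rot'].round(4))
c=env.calibration('wrist'); im=env.read_camera('wrist')
import json; np.save('w1.npy',c['camera_from_world'])
cv2.imwrite('pics/w1.png',im[:,:,::-1])
```

```text
2.52 [ 0.5503 -0.0283  0.3199] az -6.24 F [-0.6 -0.9 -0.4] gap 0.094 q [ 0.48  0.22 -0.58  1.59  0.12  1.37 -0.22]
[[ 1.086e-01  9.941e-01  0.000e+00]
 [ 9.941e-01 -1.086e-01  7.000e-04]
 [ 7.000e-04 -1.000e-04 -1.000e+00]]
```

View pics/w1.png

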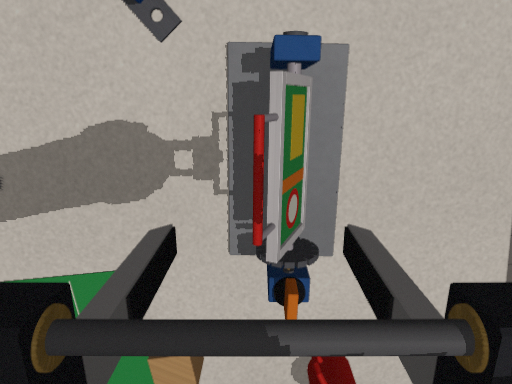

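Run:
```python
from pl import *
c=env.calibration('wrist');c['camera_from_world']=np.load('w1.npy')
ct=env.calibration('top');cs=env.calibration('scene')
T=lambda u:z(u,4,(125,125)); Z=lambda u:z(u,4,(190,130))
e=[]
for a,b,w in [((380,215),(382,136),(260,115)),((563,232),(212,173),(257,245))]:
    p,r=tri([(ct,T(a)),(cs,Z(b)),(c,w)]);e.append(p);print(p.round(4),np.round(r,2))
m=(e[0]+e[1])/2; d=m[:2]-O; x=d@sx[:2];print('mid',m.round(4),'stand x,y',x,d@sy[:2],'r',np.hypot(x,m[2]-.11),'ang',np.arctan2(m[2]-.11,-x))
# knob & plate corners in wrist
for u in [(228,42),(349,44),(333,255),(230,252)]: print(onz(c,u,.012).round(4))
for P in [S(-.085,.1525,.012),S(.085,.1525,.012),S(.085,-.1725,.012),S(-.085,-.1725,.012)]: print(proj(c,P).round(1), P.round(4))
a=np.arctan2(m[2]-.11,-x); print(S(-.102*np.cos(a),0,.11+.102*np.sin(a)).round(4))
```

```text
[0.5558 0.0311 0.2049] [0.15 0.   0.47]
[ 0.5402 -0.0952  0.2063] [0.48 0.55 1.42]
mid [ 0.548  -0.0321  0.2056] stand x,y -0.039038476824680736 0.0005702029571112883 r 0.1032567116683769 ang 1.1830834391959089
[0.5212 0.1231 0.012 ]
[0.6873 0.1027 0.012 ]
[ 0.649  -0.2149  0.012 ]
[ 0.4827 -0.1915  0.012 ]
[[227.2  41.2]] [0.5202 0.1242 0.012 ]
[[350.1  42.6]] [0.689  0.1043 0.012 ]
[[334.3 256.9]] [ 0.6509 -0.2185  0.012 ]
[[230.2 256. ]] [ 0.4821 -0.1985  0.012 ]
[ 0.5484 -0.0327  0.2044]
```

Run:
```python
from pl import *
plan([((.548,-.0325,.1855),Rdown(yaw))],1)
```

```text
end [ 0.5482 -0.0324  0.1857]
-0, -0, 0.02, -0.02, -0.01, 0.84, 1, -0, -0, 0.01, -0.02, -0.01, 0.84, 1, -0, -0, 0.02, -0.02, -0.01, 0.84, 1, -0, -0, 0.01, -0.01, -0, 0.83, 1
```

>>> {"method": "play_rows", "body": {"motion": [0, 0, 0.02, -0.03, -0.02, 0.84, 1, 0, 0, 0.02, -0.03, -0.02, 0.84, 1, 0, 0, 0.02, -0.02, -0.01, 0.84, 1, 0, 0, 0.02, -0.02, -0.01, 0.83, 1, 0, 0, 0, 0, 0, 0, 1]}}

```text
t: 3.2
tool_pos: [0.5443, -0.0397, 0.1818]
tool_rot: [[0.129, 0.992, -0.002], [0.992, -0.129, -0.002], [-0.002, -0.001, -1.0]]
contact_force: [0.2, -0.3, 0.4]
finger_gap: 0.0942
```

Run:
```python
from pl import *
st()
plan([((.548,-.0325,.1855),Rdown(yaw))],1)
```

```text
3.2 [ 0.5443 -0.0397  0.1818] az -7.43 F [ 0.2 -0.3  0.4] gap 0.0942 q [ 0.47  0.32 -0.55  1.79  0.19  1.09 -0.28]
end [ 0.5481 -0.0325  0.1854]
-0.01, 0.02, -0.12, 0.19, 0.07, -0.09, 1
```

>>> {"method": "play_rows", "body": {"motion": [0, 0, -0.12, 0.19, 0.08, -0.09, 1, 0, 0, 0, 0, 0, 0, -1, 0, 0, 0, 0, 0, 0, -1, 0, 0, 0, 0, 0, 0, -1, 0, 0, 0, 0, 0, 0, -1, 0, 0, 0, 0, 0, 0, -1], "squeeze": 15}}

```text
t: 3.95
tool_pos: [0.5505, -0.0328, 0.19]
tool_rot: [[0.118, 0.993, 0.004], [0.993, -0.118, -0.003], [-0.003, 0.004, -1.0]]
contact_force: [0.9, -0.6, -0.4]
finger_gap: 0.047
```

Run:
```python
from pl import *
st()
```

```text
3.95 [ 0.5505 -0.0328  0.19  ] az -6.78 F [ 0.9 -0.6 -0.4] gap 0.047 q [ 0.46  0.32 -0.56  1.77  0.19  1.1  -0.28]
```

>>> {"method": "play_rows", "body": {"motion": [0, 0, 0, 0, -0.05, 0.12, -1, 0, 0, 0, 0, 0, 0, -1, 0, 0, 0, 0, 0, 0, -1, 0, 0, 0, 0, 0, 0, -1, 0, 0, 0, 0, 0, 0, -1]}}

```text
t: 4.58
tool_pos: [0.5482, -0.0327, 0.1846]
tool_rot: [[0.118, 0.993, 0.003], [0.993, -0.118, -0.003], [-0.003, 0.003, -1.0]]
contact_force: [0.1, 0.3, -0.0]
finger_gap: 0.0008
```

Run:
```python
from pl import *
st()
im=env.read_camera('wrist')
cv2.imwrite('pics/w2.png',im[:,:,::-1])
```

```text
4.58 [ 0.5482 -0.0327  0.1846] az -6.79 F [ 0.1  0.3 -0. ] gap 0.0008 q [ 0.46  0.32 -0.56  1.78  0.19  1.09 -0.28]
```

View pics/w2.png

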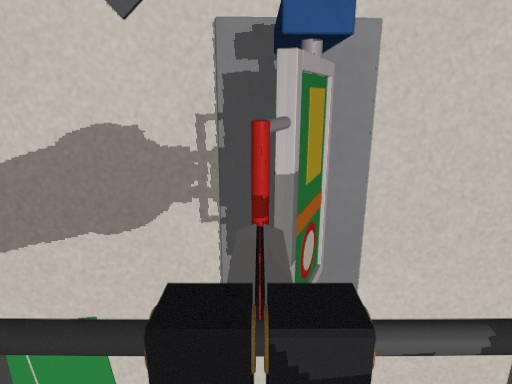

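Run:
```python
from pl import *
im=env.read_camera('scene')
cv2.imwrite('pics/s2.png',cv2.resize(im[120:250,190:340,::-1],None,fx=5,fy=5,interpolation=cv2.INTER_CUBIC))
im=env.read_camera('top')
cv2.imwrite('pics/t2.png',cv2.resize(im[125:260,175:325,::-1],None,fx=5,fy=4,interpolation=cv2.INTER_CUBIC))
```

```text
(no output)
```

View pics/s2.png

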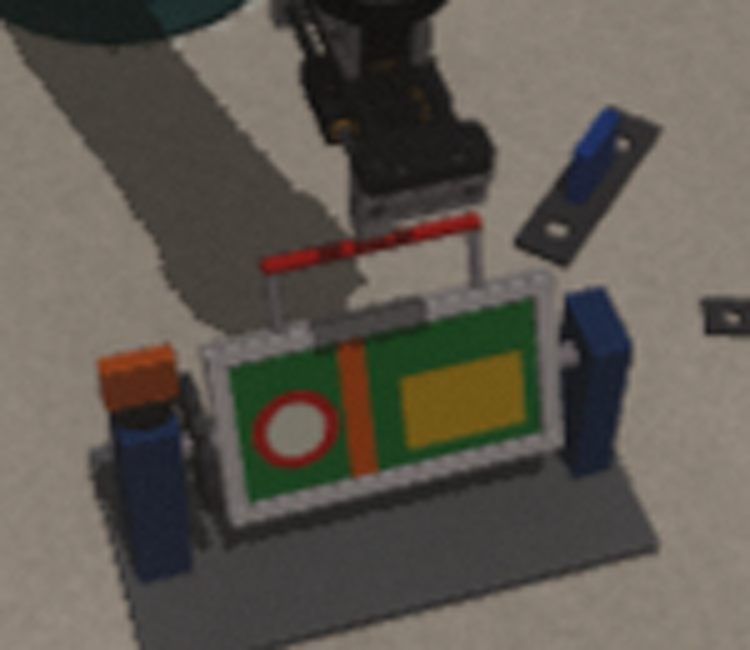

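View pics/t2.png

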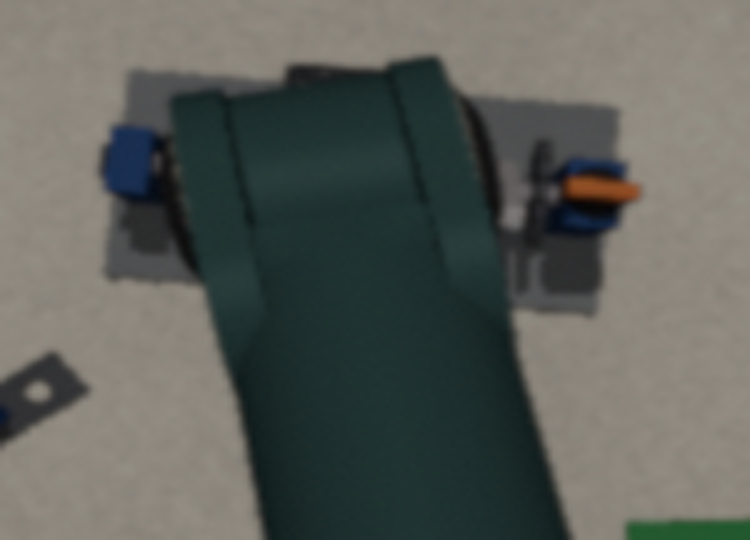

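Run:
```python
from pl import *
o=st();cs=env.calibration('scene');cw=env.calibration('wrist')
for k in [0,.019,.04,.06,.097,.15]:
    P=o['tool_pos']-o['tool_rot'][:,2]*k
    print(k,'scene5x',(proj(cs,P)[0]-[190,120])*5,'wrist',proj(cw,P)[0])
for P in (S(-.039,.064,.2045),S(-.039,-.064,.2045)): print((proj(cs,P)[0]-[190,120])*5,proj(cw,P)[0])
```

```text
4.72 [ 0.5482 -0.0327  0.1846] az -6.79 F [-0.5  0.   0.5] gap 0.0005 q [ 0.46  0.32 -0.56  1.78  0.19  1.09 -0.28]
0 scene5x [367.51039785 265.48769178] wrist [262.28473642 222.04229511]
0.019 scene5x [368.27772064 243.4983174 ] wrist [262.54307864 233.73663908]
0.04 scene5x [369.14981928 218.51549157] wrist [262.88895945 249.39937733]
0.06 scene5x [370.00485256 194.03095777] wrist [263.29806782 267.93388927]
0.097 scene5x [371.65328096 146.85322196] wrist [264.37973248 316.98365163]
0.15 scene5x [374.17824893  74.65592602] wrist [267.65532877 465.93787773]
[475.01283728 218.19738984] [262.61208871 122.34530234]
[259.14583693 266.84961535] [262.09606856 328.11248475]
```

Run:
```python
from pl import *
im=env.read_camera('scene')
a=cv2.resize(im[100:190,210:310,::-1],None,fx=6,fy=6,interpolation=cv2.INTER_LANCZOS4); a=cv2.convertScaleAbs(a,alpha=2.0)
cv2.imwrite('pics/s3.png',a)
im=env.read_camera('wrist')
a=cv2.resize(im[90:340,150:380,::-1],None,fx=2.4,fy=2.4,interpolation=cv2.INTER_CUBIC); a=cv2.convertScaleAbs(a,alpha=2.0)
cv2.imwrite('pics/w3.png',a)
```

```text
(no output)
```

View pics/s3.png

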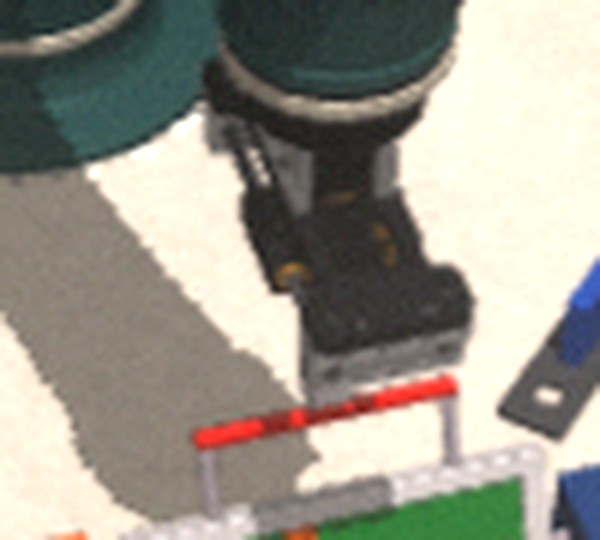

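View pics/w3.png

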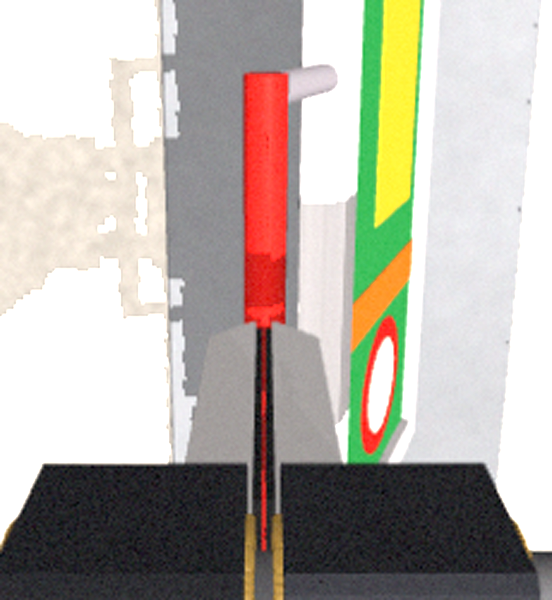

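Run:
```python
from pl import *
o=st();cs=env.calibration('scene');cw=env.calibration('wrist');w1=dict(cw);w1['camera_from_world']=np.load('w1.npy')
print('cam',ray(cw,(256,192))[0])
print(tri([(cs,(287.0,160)),(cw,(284,231))]))
print('bar end',tri([(w1,(260,115)),(cw,(260,120))]),tri([(cs,(190+480/5,120+222/5)),(cw,(260,120))]))
```

```text
4.83 [ 0.5482 -0.0327  0.1846] az -6.79 F [ 0.4 -0.9  0.7] gap 0.0006 q [ 0.46  0.32 -0.56  1.78  0.19  1.09 -0.28]
cam [0.55494224 0.04649784 0.39040183]
(array([0.57221964, 0.00606778, 0.26033025]), [np.float64(7.002047463291746), np.float64(48.34800174358504)])
bar end (array([0.55456932, 0.0276606 , 0.14324055]), [np.float64(0.5316531695734011), np.float64(0.8201409912677013)]) (array([0.55499912, 0.03312622, 0.20018726]), [np.float64(0.4857899126882611), np.float64(2.6129641001799033)])
```

Run:
```python
from pl import *
from scipy.optimize import brentq
o=env.get_obs();cs=env.calibration('scene');cw=env.calibration('wrist')
p,R=o['tool_pos'],o['tool_rot']
pt=lambda f,y,k:p+R@np.array([f,y,-k])
for row in (226,231):
  for k in [-.01,0,.01,.02,.03,.04]:
    f=brentq(lambda f:proj(cw,pt(f,0,k))[0,1]-row,-.05,.06)
    print(row,k,round(f,4),'w',np.ptp(proj(cw,[pt(f,.0125,k),pt(f,-.0125,k)])[:,0]).round(1),'scene6x',((proj(cs,[pt(f,.0125,k),pt(f,-.0125,k),pt(-f,.0125,k)])-[210,100])*6).round(0).tolist())
```

```text
226 -0.01 -0.0067 w 37.4 scene6x [[315.0, 474.0], [300.0, 436.0], [342.0, 468.0]]
226 0 -0.0027 w 39.2 scene6x [[324.0, 459.0], [308.0, 421.0], [334.0, 456.0]]
226 0.01 0.0013 w 41.2 scene6x [[332.0, 443.0], [316.0, 405.0], [327.0, 444.0]]
226 0.02 0.0052 w 43.4 scene6x [[341.0, 428.0], [325.0, 389.0], [319.0, 432.0]]
226 0.03 0.0092 w 45.9 scene6x [[349.0, 412.0], [333.0, 373.0], [312.0, 420.0]]
226 0.04 0.0131 w 48.7 scene6x [[358.0, 395.0], [342.0, 357.0], [304.0, 407.0]]
231 -0.01 -0.0102 w 37.2 scene6x [[308.0, 476.0], [293.0, 438.0], [349.0, 467.0]]
231 0 -0.0061 w 39.1 scene6x [[317.0, 460.0], [301.0, 422.0], [341.0, 455.0]]
231 0.01 -0.002 w 41.0 scene6x [[325.0, 445.0], [310.0, 407.0], [334.0, 443.0]]
231 0.02 0.0021 w 43.2 scene6x [[334.0, 429.0], [318.0, 391.0], [326.0, 431.0]]
231 0.03 0.0062 w 45.7 scene6x [[343.0, 413.0], [327.0, 375.0], [318.0, 419.0]]
231 0.04 0.0104 w 48.5 scene6x [[353.0, 397.0], [336.0, 359.0], [310.0, 406.0]]
```

>>> {"method": "play_rows", "body": {"motion": [0, 0, 0, 0, 0, 0, 0.2, 0, 0, 0, 0, 0, 0, 0.2, 0, 0, 0, 0, 0, 0, 0.2, 0, 0, 0, 0, 0, 0, 0.2, 0, 0, 0, 0, 0, 0, 0.2, 0, 0, 0, 0, 0, 0, 0.2]}}

```text
t: 5.58
tool_pos: [0.5482, -0.0327, 0.1846]
tool_rot: [[0.118, 0.993, 0.003], [0.993, -0.118, -0.003], [-0.003, 0.004, -1.0]]
contact_force: [-0.1, -0.7, -0.1]
finger_gap: 0.0553
```

Run:
```python
from pl import *
o=st()
im=env.read_camera('scene')
a=cv2.resize(im[100:190,210:310,::-1],None,fx=6,fy=6,interpolation=cv2.INTER_LANCZOS4); a=cv2.convertScaleAbs(a,alpha=2.0)
cv2.imwrite('pics/s4.png',a)
im=env.read_camera('wrist')
cv2.imwrite('pics/w4.png',cv2.convertScaleAbs(im[:,:,::-1],alpha=2.0))
```

```text
5.58 [ 0.5482 -0.0327  0.1846] az -6.79 F [-0.1 -0.7 -0.1] gap 0.0553 q [ 0.46  0.32 -0.56  1.78  0.19  1.09 -0.28]
```

View pics/s4.png

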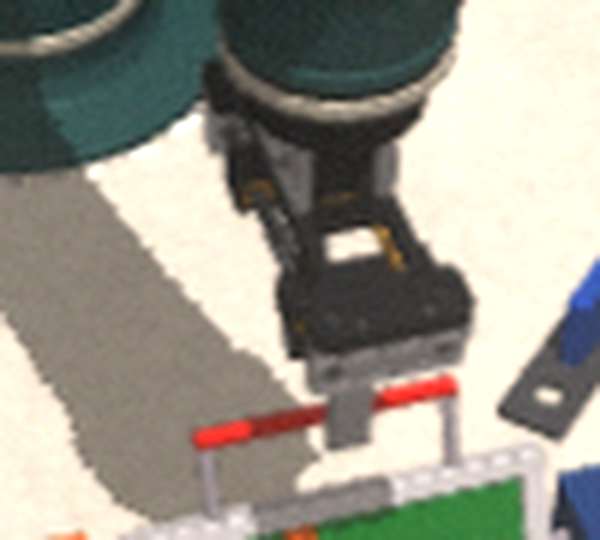

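View pics/w4.png

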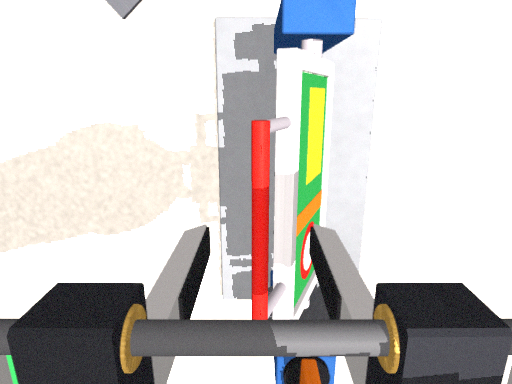

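>>> {"method": "play_rows", "body": {"motion": [0, 0, 0, 0, 0, 0.35, 0.2, 0, 0, 0, 0, 0, 0.35, 0.2, 0, 0, 0, 0, 0, 0, -1, 0, 0, 0, 0, 0, 0, -1, 0, 0, 0, 0, 0, 0, -1, 0, 0, 0, 0, 0, 0, -1], "squeeze": 15}}

```text
t: 6.42
tool_pos: [0.548, -0.0327, 0.1542]
tool_rot: [[0.118, 0.993, 0.002], [0.993, -0.118, -0.003], [-0.003, 0.003, -1.0]]
contact_force: [0.0, 0.4, 0.0]
finger_gap: 0.0194
```

Run:
```python
from pl import *
o=st()
im=env.read_camera('scene')
a=cv2.resize(im[100:190,210:310,::-1],None,fx=6,fy=6,interpolation=cv2.INTER_LANCZOS4); a=cv2.convertScaleAbs(a,alpha=2.0)
cv2.imwrite('pics/s5.png',a)
```

```text
6.42 [ 0.548  -0.0327  0.1542] az -6.78 F [0.  0.4 0. ] gap 0.0194 q [ 0.45  0.35 -0.55  1.82  0.22  1.03 -0.3 ]
```

View pics/s5.png

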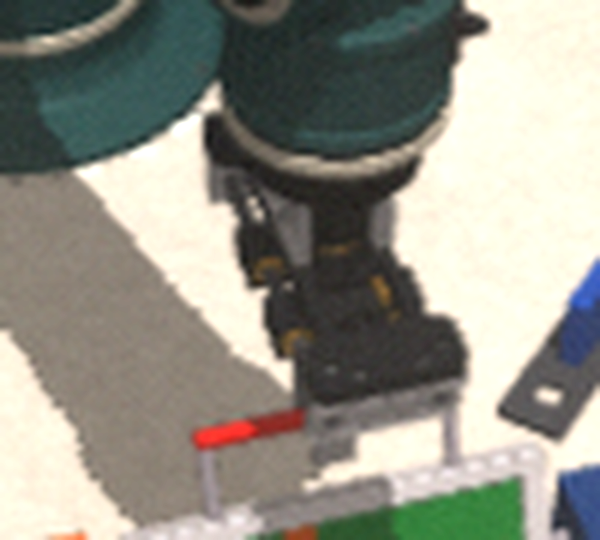

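>>> {"method": "play_rows", "body": {"motion": [0, 0, 0, 0, 0, 0, -1, 0, 0, 0, 0, 0, 0, -1, 0, 0, 0, 0, 0, 0, -1]}}

```text
t: 6.85
tool_pos: [0.5481, -0.0328, 0.1543]
tool_rot: [[0.118, 0.993, 0.003], [0.993, -0.118, -0.003], [-0.003, 0.003, -1.0]]
contact_force: [1.0, 0.8, -2.1]
finger_gap: 0.0095
```

Run:
```python
from pl import *
o=st()
im=env.read_camera('wrist')
cv2.imwrite('pics/w5.png',cv2.convertScaleAbs(im[:,:,::-1],alpha=2.0))
```

```text
6.85 [ 0.5481 -0.0328  0.1543] az -6.79 F [ 1.   0.8 -2.1] gap 0.0095 q [ 0.45  0.35 -0.55  1.82  0.22  1.03 -0.3 ]
```

View pics/w5.png

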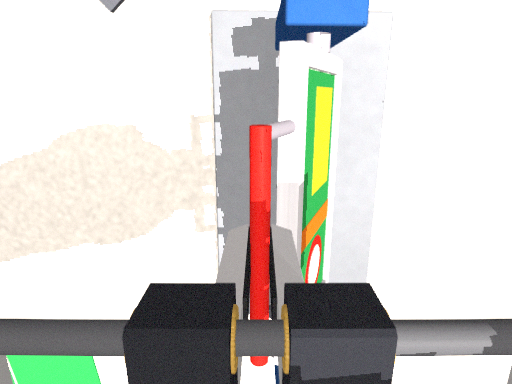

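Run:
```python
from pl import *
from scipy.optimize import brentq
o=env.get_obs();cs=env.calibration('scene');cw=env.calibration('wrist')
p,R=o['tool_pos'],o['tool_rot']
pt=lambda f,y,k:p+R@np.array([f,y,-k])
for f in (.008,.02,.03,.0375):
  k=brentq(lambda k:proj(cw,pt(f,0,k))[0,1]-284,-.0,.13)
  ys=[brentq(lambda y:proj(cw,pt(f,y,k))[0,0]-u,-.1,.1) for u in (148,237,285,382)]
  print(f,round(k,4),np.round(ys,4),((proj(cs,pt(f,ys[3],k))[0]-[210,100])*6).round(0),((proj(cs,pt(-f,ys[3],k))[0]-[210,100])*6).round(0))
```

```text
0.008 0.0877 [-0.0448 -0.0105  0.0081  0.0456] [372. 425.] [338. 432.]
0.02 0.1077 [-0.0376 -0.009   0.0064  0.0375] [393. 376.] [307. 395.]
0.03 0.1245 [-0.0315 -0.0078  0.005   0.0308] [412. 335.] [282. 363.]Traceback (most recent call last):
  File "<stdin>", line 7, in <module>
    r = _zeros._brentq(f, a, b, xtol, rtol, maxiter, args, full_output, disp)
ValueError: f(a) and f(b) must have different signs
```

```bash
cat >> pl.py <<'E'
OFF=.050; TH0=1.183
def arcpose(th,r=.102):
    b=max(0,.35*(th-np.pi/2)); zt=-np.sin(b)*sx-np.cos(b)*np.array([0,0,1.]); y=np.cos(b)*sx-np.sin(b)*np.array([0,0,1.])
    R=np.column_stack([np.cross(y,zt),y,zt]); h=S(-r*np.cos(th),0,.11+r*np.sin(th)); return h+OFF*zt,R
def curth():
    o=env.get_obs(); h=o['tool_pos']-OFF*o['tool_rot'][:,2]; d=h[:2]-O; x=d@sx[:2]; print('th',np.arctan2(h[2]-.11,-x).round(3),'r',np.hypot(x,h[2]-.11).round(4),'y',(d@sy[:2]).round(4)); return np.arctan2(h[2]-.11,-x)
def arc(ths,g=-1):
    o=env.get_obs(); p,R=o['tool_pos'],o['tool_rot']
    for t in ths:
        tp,tR=arcpose(t); row=np.round(np.r_[Ro.from_matrix(R.T@tR).as_rotvec()/.1,R.T@(tp-p)/.04],2); p,R=tp,tR
        print(', '.join(f'{v:g}' for v in row)+f', {g},')
E
python3 - <<'E'
from pl import *
t=curth(); arc(t+.12*np.arange(1,6))
E
```

```text
th 1.179 r 0.102 y 0.0001
0.03, 0.03, -0.01, 0, 0.29, -0.1, -1,
0, 0, 0, 0, 0.3, -0.06, -1,
0, 0, 0, 0, 0.3, -0.03, -1,
0.31, 0, -0, -0, 0.27, 0.01, -1,
0.42, 0, 0, 0, 0.25, 0.03, -1,
```

>>> {"method": "play_rows", "body": {"motion": [0, 0, 0, 0, 0.29, -0.1, -1, 0, 0, 0, 0, 0.3, -0.06, -1, 0, 0, 0, 0, 0.3, -0.03, -1, 0.31, 0, 0, 0, 0.27, 0.01, -1], "squeeze": 20}}

```text
t: 7.4
tool_pos: [0.5941, -0.0387, 0.1625]
tool_rot: [[0.118, 0.992, -0.032], [0.993, -0.118, -0.001], [-0.005, -0.031, -0.999]]
contact_force: [-3.0, 0.9, 4.8]
finger_gap: 0.0093
```

Run:
```python
from pl import *
st();t=curth(); arc(t+.13*np.arange(1,7))
```

```text
7.4 [ 0.5941 -0.0387  0.1625] az -6.8 F [-3.   0.9  4.8] gap 0.0093 q [ 0.42  0.45 -0.53  1.66  0.24  1.13 -0.3 ]
th 1.659 r 0.1029 y -0.0004
0.45, 0.04, -0.01, 0.02, 0.27, 0.06, -1,
0.46, -0, -0, -0, 0.27, 0.07, -1,
0.45, 0, 0, 0, 0.26, 0.09, -1,
0.45, 0, 0, -0, 0.25, 0.12, -1,
0.45, -0, -0, 0, 0.24, 0.15, -1,
0.46, -0, -0, -0, 0.23, 0.17, -1,
```

Working well; forces small.

>>> {"method": "play_rows", "body": {"motion": [0.45, 0, 0, 0.01, 0.27, 0.06, -1, 0.45, 0, 0, 0, 0.27, 0.07, -1, 0.45, 0, 0, 0, 0.26, 0.09, -1, 0.45, 0, 0, 0, 0.25, 0.12, -1, 0.45, 0, 0, 0, 0.24, 0.15, -1]}}

```text
t: 8.02
tool_pos: [0.6452, -0.0452, 0.137]
tool_rot: [[0.119, 0.958, -0.259], [0.993, -0.117, 0.026], [-0.006, -0.26, -0.966]]
contact_force: [-3.8, 0.5, 1.8]
finger_gap: 0.0093
```

Run:
```python
from pl import *
st();t=curth(); arc(t+.13*np.arange(1,8))
```

```text
8.03 [ 0.6452 -0.0452  0.137 ] az -6.95 F [-3.8  0.5  1.8] gap 0.0093 q [ 0.32  0.72 -0.49  1.31  0.27  1.45 -0.29]
th 2.335 r 0.1042 y -0.0008
0.49, 0.05, -0.04, 0.03, 0.19, 0.22, -1,
0.45, 0, 0, -0, 0.21, 0.2, -1,
0.46, -0, -0, 0, 0.19, 0.22, -1,
0.45, 0, 0, -0, 0.17, 0.24, -1,
0.45, 0, 0, 0, 0.15, 0.26, -1,
0.46, -0, 0, -0, 0.13, 0.27, -1,
0.45, -0, 0, -0, 0.1, 0.29, -1,
```

```bash
sed -i 's/b=max(0,.35\*(th-np.pi\/2))/b=.265+.15*(th-2.335)/' pl.py
python3 - <<'E'
from pl import *
t=curth(); arc(t+.13*np.arange(1,8))
E
```

```text
th 2.335 r 0.1042 y -0.0008
0.21, 0.05, -0.04, 0.03, 0.23, 0.23, -1,
0.19, 0, 0, -0, 0.23, 0.21, -1,
0.2, -0, 0, 0, 0.21, 0.23, -1,
0.19, -0, -0, -0, 0.18, 0.26, -1,
0.2, 0, 0, -0, 0.15, 0.28, -1,
0.2, -0, -0, -0, 0.12, 0.3, -1,
0.2, -0, 0, 0, 0.09, 0.31, -1,
```

>>> {"method": "play_rows", "body": {"motion": [0.21, 0.04, -0.03, 0.02, 0.23, 0.23, -1, 0.2, 0, 0, 0, 0.23, 0.21, -1, 0.2, 0, 0, 0, 0.21, 0.23, -1, 0.2, 0, 0, 0, 0.18, 0.26, -1]}}

```text
t: 8.52
tool_pos: [0.6698, -0.048, 0.0896]
tool_rot: [[0.119, 0.934, -0.338], [0.993, -0.112, 0.039], [-0.002, -0.34, -0.94]]
contact_force: [-7.6, 0.3, 3.1]
finger_gap: 0.0092
```

Run:
```python
from pl import *
st();t=curth(); arc(t+.13*np.arange(1,4))
```

```text
8.53 [ 0.6698 -0.048   0.0896] az -6.86 F [-7.6  0.3  3.1] gap 0.0092 q [ 0.29  0.87 -0.46  1.17  0.28  1.52 -0.27]
th 2.883 r 0.1043 y -0.001
0.2, 0.01, -0.02, 0.03, 0.1, 0.32, -1,
0.2, 0, -0, 0, 0.11, 0.3, -1,
0.19, 0, 0, -0, 0.08, 0.31, -1,
```

>>> {"method": "play_rows", "body": {"motion": [0.2, 0, 0, 0, 0.11, 0.31, -1, 0.1, 0, 0, 0, 0.1, 0.3, -1, 0, 0, 0, 0, 0.03, 0.12, -1, 0, 0, 0, 0, 0, 0, -1]}}

```text
t: 9.02
tool_pos: [0.6685, -0.0476, 0.0602]
tool_rot: [[0.119, 0.922, -0.37], [0.993, -0.111, 0.043], [-0.001, -0.372, -0.928]]
contact_force: [-0.6, -0.0, -2.1]
finger_gap: 0.0093
```

Run:
```python
from pl import *
st();t=curth()
im=env.read_camera('scene')
cv2.imwrite('pics/s6.png',cv2.resize(im[120:250,190:350,::-1],None,fx=4.8,fy=4.5,interpolation=cv2.INTER_CUBIC))
```

```text
9.03 [ 0.6685 -0.0476  0.0602] az -6.87 F [-0.6 -0.  -2.1] gap 0.0093 q [ 0.28  0.92 -0.45  1.15  0.28  1.52 -0.27]
th -3.109 r 0.1011 y -0.0007
```

View pics/s6.png

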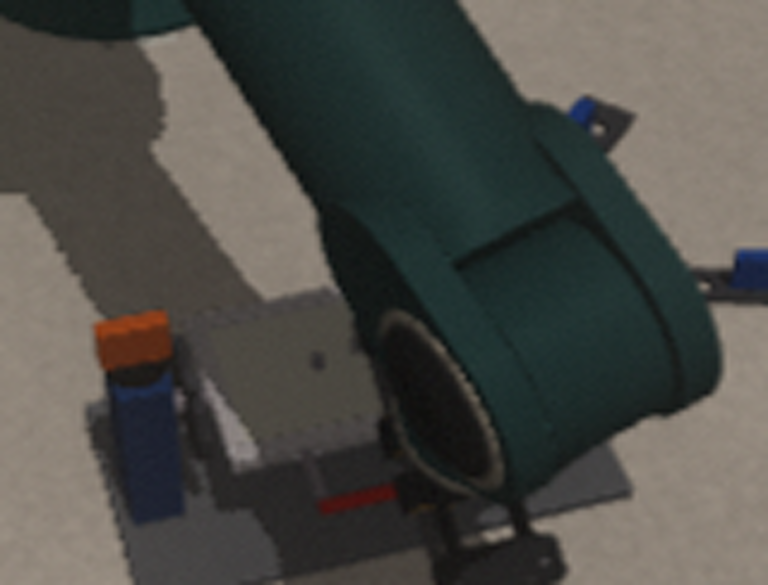

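>>> {"method": "play_rows", "body": {"motion": [0, 0, 0, 0, 0.04, 0.15, -1, 0, 0, 0, 0, 0, 0, -1]}}

```text
t: 9.32
tool_pos: [0.6669, -0.0471, 0.0566]
tool_rot: [[0.119, 0.921, -0.372], [0.993, -0.111, 0.043], [-0.001, -0.374, -0.927]]
contact_force: [-3.8, 0.9, -3.5]
finger_gap: 0.0092
```

Run:
```python
from pl import *
st();t=curth()
```

```text
9.32 [ 0.6669 -0.0471  0.0566] az -6.85 F [-3.8  0.9 -3.5] gap 0.0092 q [ 0.28  0.92 -0.45  1.16  0.28  1.51 -0.27]
th -3.071 r 0.0998 y -0.0004
```

Run:
```python
from pl import *
c=env.calibration('wrist');np.save('w7.npy',c['camera_from_world']);im=env.read_camera('wrist')
cv2.imwrite('pics/w7.png',cv2.convertScaleAbs(im[:,:,::-1],alpha=1.5))
```

```text
(no output)
```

View pics/w7.png

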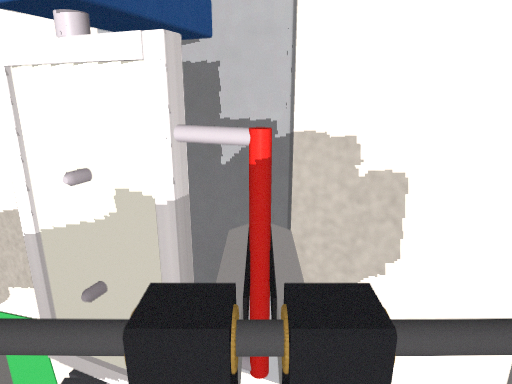

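>>> {"method": "play_rows", "body": {"motion": [0, 0, 0, 0, 0, 0, -0.25, 0, 0, 0, 0, 0, 0, -0.25, 0, 0, 0, 0, 0, 0, -0.25, 0, 0, 0, 0, 0, 0, -0.25, 0, 0, 0, 0, 0, -0.7, -0.25, 0, 0, 0, 0, 0, -0.9, -0.25, 0, 0, 0, 0, 0, -0.9, -0.25, 0, 0, 0, 0, 0, -0.9, -0.25]}}

```text
t: 10.38
tool_pos: [0.7174, -0.0536, 0.1825]
tool_rot: [[0.119, 0.919, -0.376], [0.993, -0.11, 0.043], [-0.002, -0.378, -0.926]]
contact_force: [-0.5, 0.1, 0.1]
finger_gap: 0.0352
```

Run:
```python
from pl import *
o=st()
# view pose: tool straight down above panel, camera offset known
plan([(S(.02,-.08,.36),Rdown(yaw))],-.25)
```

```text
10.38 [ 0.7174 -0.0536  0.1825] az -6.85 F [-0.5  0.1  0.1] gap 0.0352 q [ 0.22  0.93 -0.45  0.83  0.27  1.81 -0.23]
end [ 0.597  -0.1191  0.36  ]
-0.78, 0, -0, -0.4, -0.85, -0.61, -0.25, -0.77, 0, -0, -0.4, -0.8, -0.67, -0.25, -0.78, 0, -0.01, -0.4, -0.75, -0.74, -0.25, -0.77, 0.01, -0, -0.39, -0.69, -0.79, -0.25, -0.78, 0, -0.01, -0.4, -0.63, -0.84, -0.25
```

>>> {"method": "play_rows", "body": {"motion": [-0.78, 0, 0, -0.4, -0.85, -0.61, 0.1, -0.77, 0, 0, -0.4, -0.8, -0.67, 0.1, -0.78, 0, 0, -0.4, -0.75, -0.74, 0.1, -0.77, 0, 0, -0.39, -0.69, -0.79, 0.1, -0.78, 0, 0, -0.4, -0.63, -0.84, 0.1, 0, 0, 0, 0, 0, 0, 0.1]}}

```text
t: 11.12
tool_pos: [0.5956, -0.1213, 0.3633]
tool_rot: [[0.121, 0.993, 0.014], [0.993, -0.121, -0.005], [-0.003, 0.015, -1.0]]
contact_force: [0.2, 0.0, -1.1]
finger_gap: 0.0518
```

Run:
```python
from pl import *
o=st(); print(o['joint_vel'].round(3))
for n in ('wrist','scene','top'):
  c=env.calibration(n);np.save(f'c8{n}.npy',c['camera_from_world']);im=env.read_camera(n)
  cv2.imwrite(f'pics/{n}8.png',im[:,:,::-1])
a=cv2.imread('pics/wrist8.png');cv2.imwrite('pics/wrist8z.png',cv2.convertScaleAbs(a,alpha=1.5))
a=cv2.imread('pics/scene8.png');cv2.imwrite('pics/scene8z.png',cv2.convertScaleAbs(cv2.resize(a[130:260,190:390],None,fx=4,fy=4,interpolation=cv2.INTER_CUBIC),alpha=1.5))
```

```text
11.12 [ 0.5956 -0.1213  0.3633] az -6.97 F [ 0.2  0.  -1.1] gap 0.0518 q [ 0.55  0.31 -0.53  1.39  0.16  1.47 -0.1 ]
[-0.021  0.061  0.001  0.013  0.01  -0.001 -0.013]
```

View pics/wrist8z.png

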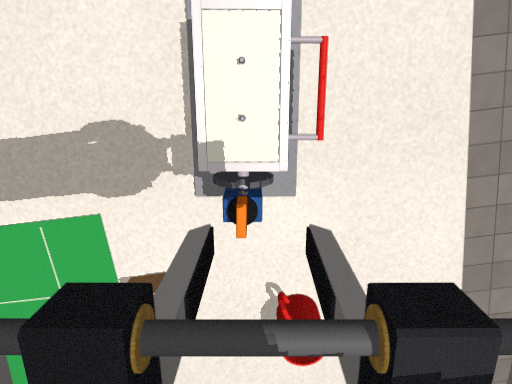

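View pics/scene8z.png

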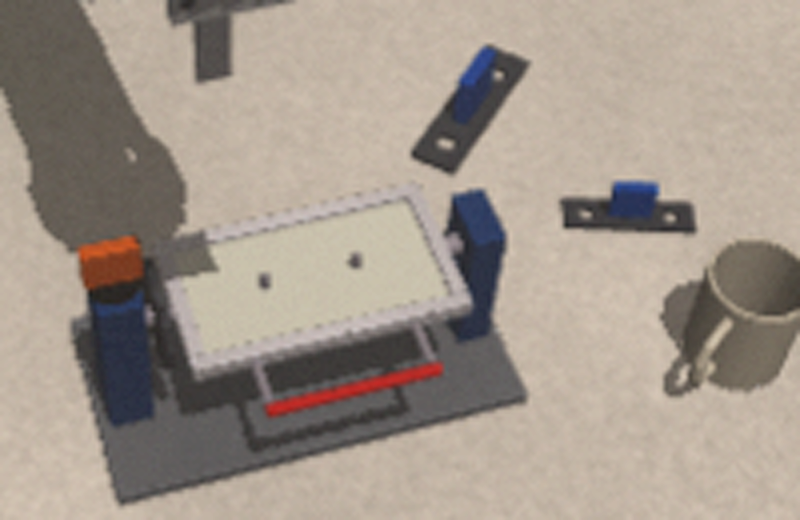

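Run:
```python
import cv2
a=cv2.imread('pics/wrist8.png');cv2.imwrite('pics/wrist8k.png',cv2.convertScaleAbs(cv2.resize(a[40:250,190:340],None,fx=5,fy=2.8,interpolation=cv2.INTER_CUBIC) if 0 else cv2.resize(a[45:130,215:265],None,fx=7,fy=7,interpolation=cv2.INTER_CUBIC),alpha=1.5))
cv2.imwrite('pics/wrist8l.png',cv2.convertScaleAbs(cv2.resize(a[165:250,200:290],None,fx=7,fy=7,interpolation=cv2.INTER_CUBIC),alpha=1.8))
a=cv2.imread('pics/scene8.png');cv2.imwrite('pics/scene8k.png',cv2.convertScaleAbs(cv2.resize(a[180:240,200:300],None,fx=8,fy=8,interpolation=cv2.INTER_CUBIC),alpha=1.5))
```

```text
(no output)
```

View pics/wrist8k.png

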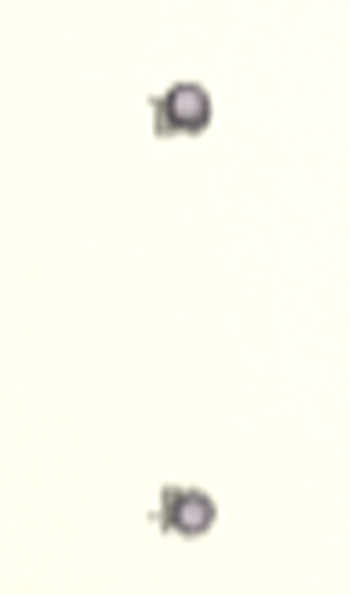

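View pics/wrist8l.png

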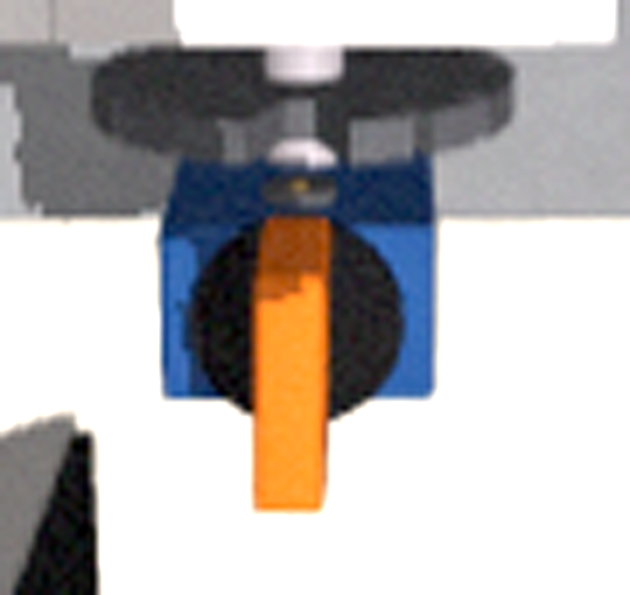

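View pics/scene8k.png

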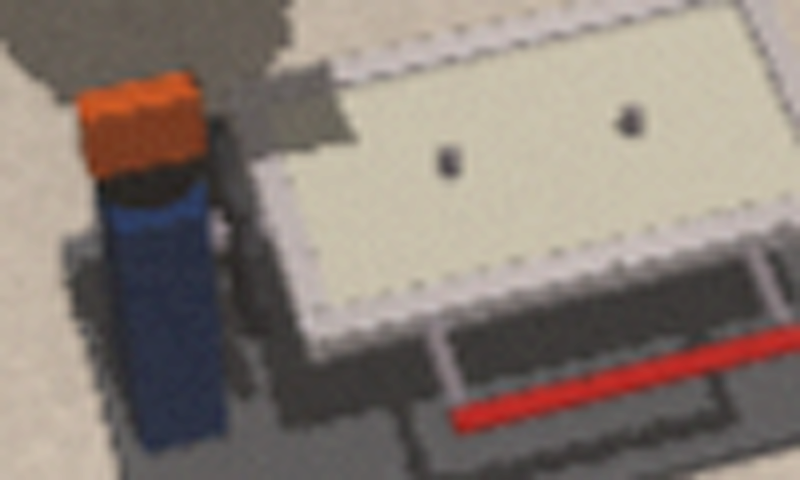

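```bash
cat > m2.py <<'E'
from pl import *
c=env.calibration('wrist');c['camera_from_world']=np.load('c8wrist.npy');cs=env.calibration('scene')
W=lambda u,o:z(u,7,o); Z=lambda u:z(u,8,(200,180))
def rep(n,p,e=''):
    d=p[:2]-O; print(n,p.round(4),'stand',(d@sx[:2]).round(4),(d@sy[:2]).round(4),e)
for n,a,b in [('a',(186,103),(631,114)),('b',(192,513),(449,153))]:
    p,e=tri([(c,W(a,(215,45))),(cs,Z(b))]); rep(n,p,np.round(e,2)); rep(n+' z=.127',onz(c,W(a,(215,45)),.127)); rep(n+' scene z=.127',onz(cs,Z(b),.127))
for n,u in [('knob far end',(296,218)),('knob near end',(290,510)),('axis',(293,364))]: rep(n,onz(c,W(u,(200,165)),.2))
p,e=tri([(c,W((293,364),(200,165))),(cs,Z((141,95)))]);rep('knobtop tri',p,e)
print('pred knob axis',S(0,-.146,.2).round(4),'pins',S(0,.035,.127),S(0,-.035,.127))
E
python3 m2.py
```

```text
a [ 0.5894 -0.0015  0.1205] stand -0.0015 0.0358 [0.06 0.02]
a z=.127 [ 0.5895 -0.0022  0.127 ] stand -0.0013 0.0351 
a scene z=.127 [ 0.5938 -0.0039  0.127 ] stand 0.0032 0.0339 
b [ 0.5811 -0.0711  0.1231] stand -0.0016 -0.0343 [0.02 0.01]
b z=.127 [ 0.5813 -0.0708  0.127 ] stand -0.0014 -0.034 
b scene z=.127 [ 0.5838 -0.0723  0.127 ] stand 0.0012 -0.0352 
knob far end [ 0.5729 -0.1504  0.2   ] stand -0.0005 -0.114 
knob near end [ 0.5651 -0.2     0.2   ] stand -0.0023 -0.1642 
axis [ 0.5691 -0.1748  0.2   ] stand -0.0014 -0.1387 
knobtop tri [ 0.5674 -0.1783  0.1945] stand -0.0026 -0.1424 [np.float64(1.6269959764474298), np.float64(0.686994304798399)]
pred knob axis [ 0.5696 -0.1822  0.2   ] pins [ 0.59080304 -0.00244133  0.127     ] [ 0.58259696 -0.07195867  0.127     ]
```

Run:
```python
from pl import *
st(); p,R=plan([(S(-.0015,-.145,.25),Rdown(yaw))],-.3)
```

```text
11.28 [ 0.5963 -0.1199  0.3584] az -6.84 F [ 0.3  0.3 -0.4] gap 0.0516 q [ 0.55  0.32 -0.53  1.38  0.16  1.47 -0.1 ]
end [ 0.5682 -0.1811  0.2499]
0.02, 0, -0.01, -0.53, -0.18, 0.9, -0.3, 0.02, 0, -0, -0.53, -0.18, 0.9, -0.3, 0.02, 0, -0.01, -0.54, -0.17, 0.91, -0.3
```

>>> {"method": "play_rows", "body": {"motion": [0.02, 0, 0, -0.53, -0.18, 0.9, 0, 0.02, 0, 0, -0.53, -0.18, 0.9, 0, 0.02, 0, 0, -0.54, -0.17, 0.9, 0, 0, 0, 0, 0, 0, 0, 0]}}

```text
t: 11.78
tool_pos: [0.5684, -0.1792, 0.241]
tool_rot: [[0.114, 0.993, -0.009], [0.993, -0.114, 0.006], [0.005, -0.01, -1.0]]
contact_force: [0.2, 0.4, 0.7]
finger_gap: 0.0468
```

Run:
```python
from pl import *
st(); p,R=plan([(S(-.0015,-.145,.139),Rdown(yaw))],0)
im=env.read_camera('wrist'); cv2.imwrite('pics/w9.png',cv2.convertScaleAbs(im[:,:,::-1],alpha=1.5))
```

```text
11.78 [ 0.5684 -0.1792  0.241 ] az -6.55 F [0.2 0.4 0.7] gap 0.0468 q [ 0.64  0.36 -0.5   1.59  0.17  1.25 -0.  ]
end [ 0.5683 -0.1809  0.139 ]
-0.03, -0.02, 0.01, -0.02, 0.01, 0.85, 0, -0.03, -0.02, 0.01, -0.02, 0.01, 0.85, 0, -0.04, -0.01, 0.01, -0.01, -0, 0.85, 0
```

View pics/w9.png

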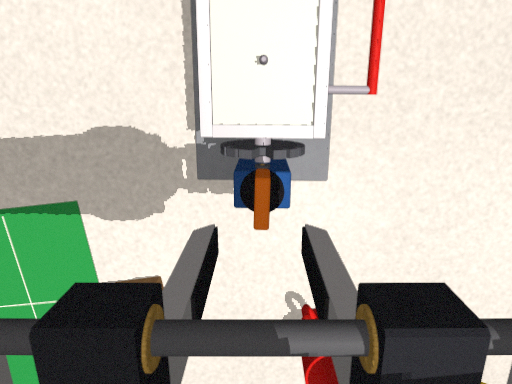

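>>> {"method": "play_rows", "body": {"motion": [-0.03, -0.02, 0, -0.02, 0.01, 0.85, 0, -0.03, -0.02, 0, -0.02, 0.01, 0.85, 0, -0.03, 0, 0, -0.01, 0, 0.75, 0, 0, 0, 0, 0, 0, 0, 0]}}

```text
t: 12.32
tool_pos: [0.5762, -0.174, 0.1467]
tool_rot: [[0.106, 0.994, 0.008], [0.994, -0.106, 0.003], [0.004, 0.007, -1.0]]
contact_force: [0.1, 0.1, 0.7]
finger_gap: 0.0471
```

Run:
```python
from pl import *
st(); p,R=plan([(S(-.0015,-.145,.139),Rdown(yaw))],0)
im=env.read_camera('wrist'); cv2.imwrite('pics/w10.png',cv2.convertScaleAbs(im[:,:,::-1],alpha=1.5))
```

```text
12.32 [ 0.5762 -0.174   0.1467] az -6.1 F [0.1 0.1 0.7] gap 0.0471 q [ 0.62  0.44 -0.49  1.7   0.23  1.05 -0.05]
end [ 0.5683 -0.1812  0.139 ]
0.07, -0.04, 0.11, -0.2, -0.18, 0.19, 0
```

View pics/w10.png

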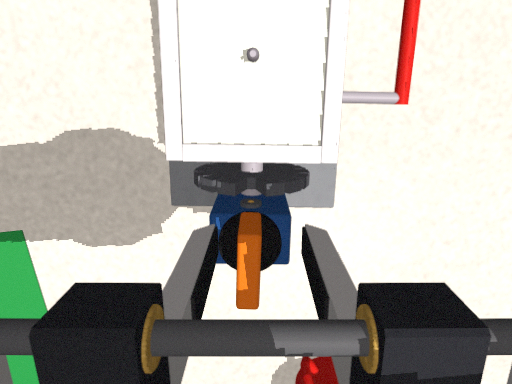

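>>> {"method": "play_rows", "body": {"motion": [0.07, -0.04, 0.11, -0.2, -0.18, 0.19, 0, 0, 0, 0, 0, 0, 0, 0]}}

```text
t: 12.62
tool_pos: [0.5705, -0.1815, 0.1428]
tool_rot: [[0.117, 0.993, 0.005], [0.993, -0.117, -0.002], [-0.002, 0.005, -1.0]]
contact_force: [0.1, 0.1, 0.5]
finger_gap: 0.047
```

Run:
```python
from pl import *
st(); p,R=plan([(S(-.0015,-.145,.139),Rdown(yaw))],0)
```

```text
12.62 [ 0.5705 -0.1815  0.1428] az -6.73 F [0.1 0.1 0.5] gap 0.047 q [ 0.62  0.44 -0.48  1.71  0.23  1.04 -0.05]
end [ 0.5682 -0.1808  0.1388]
0.05, 0.02, -0, 0.01, -0.06, 0.1, 0
```

>>> {"method": "play_rows", "body": {"motion": [0.04, 0, 0, 0, -0.05, 0.1, 0, 0, 0, 0, 0, 0, 0, -1, 0, 0, 0, 0, 0, 0, -1, 0, 0, 0, 0, 0, 0, -1, 0, 0, 0, 0, 0, 0, -1, 0, 0, 0, 0, 0, 0, -1, 0, 0, 0, 0, 0, 0, -1], "squeeze": 30}}

```text
t: 13.5
tool_pos: [0.5693, -0.1814, 0.14]
tool_rot: [[0.117, 0.993, 0.003], [0.993, -0.117, -0.002], [-0.002, 0.003, -1.0]]
contact_force: [1.2, 0.3, -0.7]
finger_gap: 0.0117
```

Run:
```python
from pl import *
st();  p,R=plan([(S(-.0015,-.145,.139),Rdown(yaw))],0)
im=env.read_camera('wrist'); cv2.imwrite('pics/w11.png',cv2.convertScaleAbs(im[:,:,::-1],alpha=1.5))
```

```text
13.5 [ 0.5693 -0.1814  0.14  ] az -6.74 F [ 1.2  0.3 -0.7] gap 0.0117 q [ 0.62  0.44 -0.48  1.71  0.23  1.04 -0.05]
end [ 0.5682 -0.1809  0.1388]
0.03, 0.02, -0, 0.01, -0.03, 0.03, 0
```

View pics/w11.png

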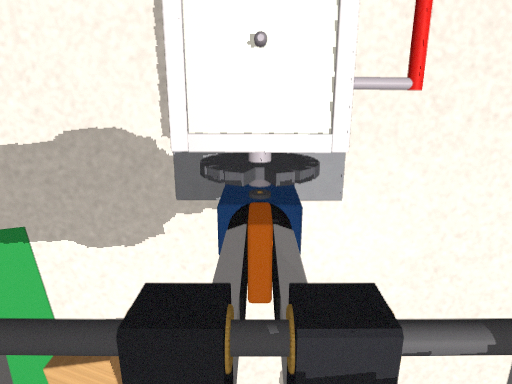

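>>> {"method": "play_rows", "body": {"motion": [0, 0, 0.7, 0, 0, 0, -1, 0, 0, 0.7, 0, 0, 0, -1, 0, 0, 0.7, 0, 0, 0, -1]}}

```text
t: 13.92
tool_pos: [0.5693, -0.1814, 0.1401]
tool_rot: [[0.327, 0.945, 0.003], [0.945, -0.327, -0.002], [-0.001, 0.004, -1.0]]
contact_force: [0.9, 0.5, -0.3]
finger_gap: 0.0119
```

Run:
```python
from pl import *
o=st(); print(o['torque'].round(2)); p,R=plan([([.5693,-.1814,.14],o['tool_rot'])],-1)
```

```text
13.93 [ 0.5693 -0.1814  0.1401] az -19.09 F [ 0.9  0.5 -0.3] gap 0.0119 q [ 0.59  0.44 -0.43  1.71  0.21  1.04 -0.25]
[-0.08 -0.1   0.05]
end [ 0.5693 -0.1814  0.1401]
```

>>> {"method": "play_rows", "body": {"motion": [0, 0, 0.9, 0, 0, 0, -1, 0, 0, 0.9, 0, 0, 0, -1, 0, 0, 0.9, 0, 0, 0, -1, 0, 0, 0.9, 0, 0, 0, -1, 0, 0, 0.9, 0, 0, 0, -1, 0, 0, 0.9, 0, 0, 0, -1]}}

```text
t: 14.68
tool_pos: [0.5693, -0.1814, 0.1401]
tool_rot: [[0.777, 0.629, 0.003], [0.629, -0.777, -0.002], [0.001, 0.004, -1.0]]
contact_force: [0.3, -0.5, -1.0]
finger_gap: 0.012
```

Run:
```python
from pl import *
o=st(); print(o['torque'].round(2)); p,R=plan([([.5693,-.1814,.14],Rdown(np.radians(-87.5)))],-1)
```

```text
14.68 [ 0.5693 -0.1814  0.1401] az -51.02 F [ 0.3 -0.5 -1. ] gap 0.012 q [ 0.51  0.42 -0.32  1.72  0.15  1.03 -0.76]
[-0.13 -0.11  0.01]
end [ 0.5693 -0.1814  0.1401]
0, -0, 0.91, 0, 0, 0, -1, 0.01, -0, 0.91, 0, 0, 0, -1, 0, -0, 0.91, 0, 0, 0, -1, 0.01, -0, 0.91, 0, 0, 0, -1, 0, -0.01, 0.91, 0, 0, 0, -1, 0, -0, 0.91, 0, 0, 0, -1, 0.01, -0.01, 0.91, 0, 0, 0, -1
```

>>> {"method": "play_rows", "body": {"motion": [0, 0, 0.9, 0, 0, 0, -1, 0, 0, 0.9, 0, 0, 0, -1, 0, 0, 0.9, 0, 0, 0, -1, 0, 0, 0.9, 0, 0, 0, -1, 0, 0, 0.9, 0, 0, 0, -1, 0, 0, 0.9, 0, 0, 0, -1]}}

```text
t: 15.42
tool_pos: [0.5692, -0.1813, 0.1401]
tool_rot: [[0.992, 0.122, 0.003], [0.122, -0.992, -0.002], [0.002, 0.003, -1.0]]
contact_force: [1.1, -0.9, -0.8]
finger_gap: 0.0115
```

Run:
```python
from pl import *
o=st(); print(o['torque'].round(2))
im=env.read_camera('wrist'); cv2.imwrite('pics/w12.png',cv2.convertScaleAbs(im[:,:,::-1],alpha=1.5))
```

```text
15.43 [ 0.5692 -0.1813  0.1401] az -82.97 F [ 1.1 -0.9 -0.8] gap 0.0115 q [ 0.42  0.41 -0.21  1.72  0.1   1.02 -1.27]
[-0.04 -0.05  0.08]
```

View pics/w12.png

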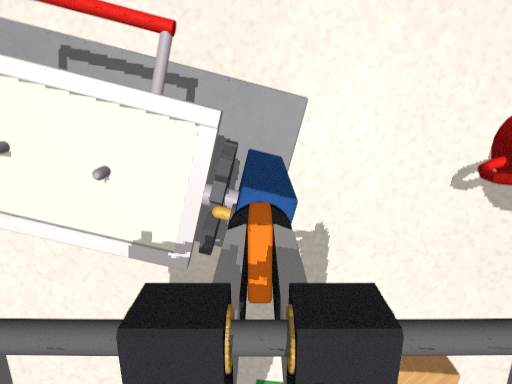

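>>> {"method": "play_rows", "body": {"motion": [0, 0, 0.6, 0, 0, 0, -1, 0, 0, 0.6, 0, 0, 0, -1, 0, 0, 0.6, 0, 0, 0, -1, 0, 0, 0.6, 0, 0, 0, -1]}}

```text
t: 15.98
tool_pos: [0.5691, -0.1814, 0.1401]
tool_rot: [[0.993, -0.12, 0.002], [-0.12, -0.993, -0.003], [0.003, 0.003, -1.0]]
contact_force: [-0.6, -0.4, -0.1]
finger_gap: 0.0134
```

Run:
```python
from pl import *
o=st(); print(o['torque'].round(2))
im=env.read_camera('wrist'); cv2.imwrite('pics/w13.png',cv2.convertScaleAbs(im[:,:,::-1],alpha=1.5))
```

```text
15.97 [ 0.5691 -0.1814  0.1401] az -96.92 F [-0.6 -0.4 -0.1] gap 0.0134 q [ 0.38  0.41 -0.16  1.72  0.08  1.02 -1.5 ]
[-0.17  0.38  0.9 ]
```

View pics/w13.png

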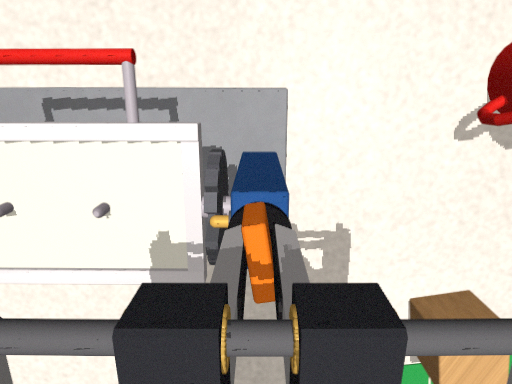

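>>> {"method": "play_rows", "body": {"motion": [0, 0, 0, 0, 0, 0, 0.1, 0, 0, 0, 0, 0, 0, 0.1, 0, 0, 0, 0, 0, 0, 0.1, 0, 0, 0, 0, 0, 0, 0.1, 0, 0, 0, 0, 0, -0.8, 0.1, 0, 0, 0, 0, 0, -0.9, 0.1, 0, 0, 0, 0, 0, -0.9, 0.1, 0, 0, 0, 0, 0, -0.9, 0.1]}}

```text
t: 17.02
tool_pos: [0.5672, -0.1804, 0.2813]
tool_rot: [[0.993, -0.118, -0.003], [-0.118, -0.993, -0.001], [-0.003, 0.001, -1.0]]
contact_force: [-0.3, 0.3, 0.0]
finger_gap: 0.0518
```

Run:
```python
from pl import *
o=st()
im=env.read_camera('wrist'); cv2.imwrite('pics/w14.png',cv2.convertScaleAbs(im[:,:,::-1],alpha=1.5))
# bracket
mid=np.array([.5617,.272]); az=np.arctan2(-.459,.889)
print(np.degrees(az))
p,R=plan([([.5617,.25,.33],Rdown(az))],.1)
```

```text
17.02 [ 0.5672 -0.1804  0.2813] az -96.75 F [-0.3  0.3  0. ] gap 0.0518 q [ 0.39  0.29 -0.17  1.55  0.05  1.31 -1.48]
-27.30778007013021
end [0.5644 0.0843 0.3133]
0, -0, -0.93, -0.11, -0.82, -0.09, 0.1, 0, -0, -0.93, -0.03, -0.83, -0.09, 0.1, 0, -0, -0.93, 0.04, -0.83, -0.09, 0.1, 0, -0, -0.93, 0.12, -0.82, -0.09, 0.1, 0, -0, -0.93, 0.19, -0.8, -0.08, 0.1, 0, -0, -0.93, 0.27, -0.78, -0.09, 0.1, 0.01, 0, -0.93, 0.34, -0.76, -0.08, 0.1, 0, -0, -0.94, 0.41, -0.72, -0.08, 0.1
```

View pics/w14.png

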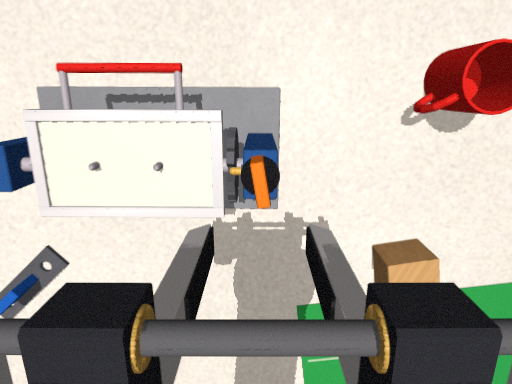

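>>> {"method": "play_rows", "body": {"motion": [0, 0, -0.93, -0.11, -0.82, -0.09, 0.1, 0, 0, -0.93, -0.03, -0.83, -0.09, 0.1, 0, 0, -0.93, 0.04, -0.83, -0.09, 0.1, 0, 0, -0.93, 0.12, -0.82, -0.09, 0.1, 0, 0, -0.93, 0.19, -0.8, -0.08, 0.1, 0, 0, -0.93, 0.27, -0.78, -0.09, 0.1, 0, 0, -0.93, 0.34, -0.76, -0.08, 0.1, 0, 0, -0.94, 0.4, -0.72, -0.08, 0.1]}}

```text
t: 18.08
tool_pos: [0.5579, 0.1001, 0.3143]
tool_rot: [[0.782, 0.624, 0.002], [0.624, -0.782, -0.003], [-0.0, 0.004, -1.0]]
contact_force: [0.7, 0.3, -0.7]
finger_gap: 0.0517
```

Run:
```python
from pl import *
o=st()
p,R=plan([([.534,.219,.28],Rdown(np.radians(-27.3)))],.1)
```

```text
18.07 [0.5579 0.1001 0.3143] az -51.41 F [ 0.7  0.3 -0.7] gap 0.0517 q [ 0.12  0.24 -0.43  1.56  0.11  1.36 -1.22]
end [0.5341 0.2191 0.28  ]
0.01, 0, -0.84, 0.28, -0.54, 0.17, 0.1, 0.01, 0, -0.84, 0.32, -0.51, 0.17, 0.1, 0.01, 0, -0.84, 0.36, -0.49, 0.17, 0.1, 0, 0, -0.84, 0.4, -0.45, 0.17, 0.1, 0, 0.01, -0.85, 0.45, -0.42, 0.17, 0.1
```

>>> {"method": "play_rows", "body": {"motion": [0, 0, -0.84, 0.28, -0.54, 0.17, 0.1, 0, 0, -0.84, 0.32, -0.51, 0.17, 0.1, 0, 0, -0.84, 0.36, -0.49, 0.17, 0.1, 0, 0, -0.84, 0.4, -0.45, 0.17, 0.1, 0, 0, -0.85, 0.45, -0.42, 0.17, 0.1, 0, 0, 0, 0, 0, 0, 0.1]}}

```text
t: 18.82
tool_pos: [0.5298, 0.2291, 0.2763]
tool_rot: [[0.427, 0.904, 0.001], [0.904, -0.427, -0.003], [-0.002, 0.002, -1.0]]
contact_force: [0.2, -0.7, 0.6]
finger_gap: 0.0517
```

Run:
```python
from pl import *
o=st()
c=env.calibration('wrist');np.save('w15.npy',c['camera_from_world']);im=env.read_camera('wrist'); cv2.imwrite('pics/w15.png',cv2.convertScaleAbs(im[:,:,::-1],alpha=1.5))
```

```text
18.82 [0.5298 0.2291 0.2763] az -25.26 F [ 0.2 -0.7  0.6] gap 0.0517 q [-0.02  0.3  -0.56  1.59  0.17  1.3  -1.04]
```

View pics/w15.png

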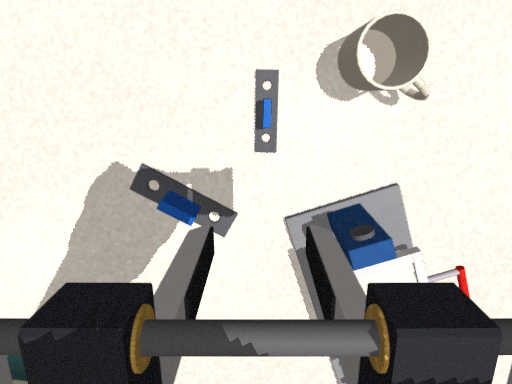

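Run:
```python
from pl import *
c=env.calibration('wrist');c['camera_from_world']=np.load('w15.npy');ct=env.calibration('top')
a=cv2.imread('pics/w15.png');cv2.imwrite('pics/w15z.png',cv2.resize(a[55:165,215:315],None,fx=5.4,fy=5.4,interpolation=cv2.INTER_CUBIC))
m=onz(ct,(143,136),.095);print('mug rim c',m); o=env.get_obs(); d=m-np.r_[.5617,.272,0]; R=Rdown(np.radians(-27.3)); print(R.T@d)
```

```text
mug rim c [0.69929674 0.2685916  0.095     ]
[ 0.06007992  0.12383409 -0.095     ]
```

View pics/w15z.png

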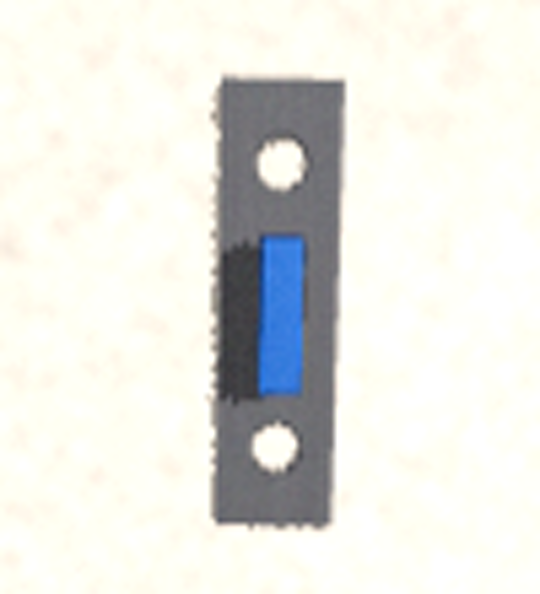

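Run:
```python
from pl import *
c=env.calibration('wrist');c['camera_from_world']=np.load('w15.npy')
W=lambda u:z(u,5.4,(215,55))
h1=onz(c,W((281,164)),.005);h2=onz(c,W((275,447)),.005);m=(h1+h2)/2;d=h1-h2
print(h1,h2,'mid',m,np.linalg.norm(d),'az jaw',np.degrees(np.arctan2(-d[0],d[1])))
t=onz(c,W((282,315)),.041);print('tab',t)
ct=[onz(c,W(u),.041) for u in((262,235),(302,235),(302,395),(262,395))];print(np.mean(ct,0),np.linalg.norm(ct[0]-ct[3]),np.linalg.norm(ct[0]-ct[1]))
```

```text
[0.57507044 0.30532811 0.005     ] [0.54463579 0.24333246 0.005     ] mid [0.55985311 0.27433029 0.005     ] 0.06906322549077336 az jaw -26.14715825693448
tab [0.56017996 0.27457706 0.041     ]
[0.56009665 0.2743963  0.041     ] 0.036177661808795794 0.00913885130619934
```

Run:
```python
from pl import *
st()
p,R=plan([([.56,.2744,.09],Rdown(np.radians(-26.15)))],.0)
```

```text
18.88 [0.5304 0.2279 0.2766] az -25.42 F [ 0.6 -0.5  0.1] gap 0.0515 q [-0.02  0.3  -0.56  1.59  0.17  1.3  -1.04]
end [0.5602 0.2745 0.0901]
0, 0, 0.03, 0.28, 0.03, 0.93, 0, 0.01, 0.01, 0.02, 0.27, 0.03, 0.93, 0, 0, 0, 0.03, 0.28, 0.03, 0.93, 0, 0.01, 0.01, 0.02, 0.27, 0.03, 0.94, 0, 0, 0, 0.03, 0.28, 0.04, 0.93, 0
```

>>> {"method": "play_rows", "body": {"motion": [0, 0, 0.03, 0.28, 0.03, 0.93, 0, 0, 0, 0.03, 0.28, 0.03, 0.93, 0, 0, 0, 0.03, 0.28, 0.03, 0.93, 0, 0, 0, 0.02, 0.28, 0.03, 0.93, 0, 0, 0, 0.02, 0.28, 0.03, 0.93, 0, 0, 0, 0, 0, 0, 0, 0]}}

```text
t: 19.62
tool_pos: [0.5658, 0.2717, 0.0865]
tool_rot: [[0.449, 0.894, 0.006], [0.894, -0.449, -0.005], [-0.002, 0.007, -1.0]]
contact_force: [0.2, -0.3, 0.5]
finger_gap: 0.0472
```

Run:
```python
from pl import *
st()
p,R=plan([([.56,.2744,.02],Rdown(np.radians(-26.15)))],.0,maxs=.5)
im=env.read_camera('wrist'); cv2.imwrite('pics/w16.png',cv2.convertScaleAbs(im[:,:,::-1],alpha=1.5))
```

```text
19.62 [0.5658 0.2717 0.0865] az -26.66 F [ 0.2 -0.3  0.5] gap 0.0472 q [-0.14  0.56 -0.5   1.67  0.32  0.98 -1.21]
end [0.56   0.2746 0.02  ]
0.02, 0.01, -0.02, -0, -0.04, 0.42, 0, 0.02, 0, -0.02, -0, -0.04, 0.41, 0, 0.02, 0.01, -0.02, -0, -0.04, 0.42, 0, 0.01, 0, -0.03, -0, -0.05, 0.41, 0
```

View pics/w16.png

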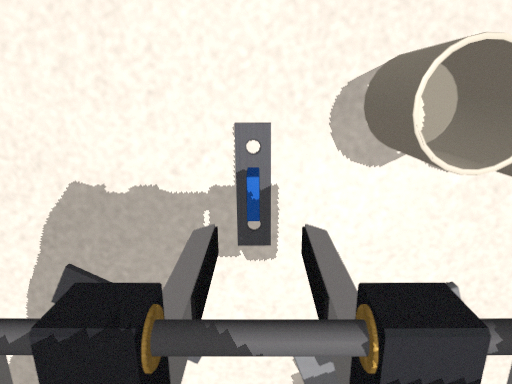

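>>> {"method": "play_rows", "body": {"motion": [0.02, 0.01, -0.02, 0, -0.05, 0.42, 0, 0.02, 0, -0.02, 0, -0.05, 0.41, 0, 0.02, 0.01, -0.02, 0, -0.04, 0.42, 0, 0, 0, 0, 0, 0, 0, 0]}}

```text
t: 20.18
tool_pos: [0.5635, 0.2735, 0.0388]
tool_rot: [[0.445, 0.896, 0.008], [0.896, -0.445, 0.001], [0.005, 0.006, -1.0]]
contact_force: [-0.2, -0.6, -0.1]
finger_gap: 0.0474
```

Run:
```python
from pl import *
st()
p,R=plan([([.56,.2744,-.010],Rdown(np.radians(-26.15)))],.0,maxs=.5)
im=env.read_camera('wrist'); cv2.imwrite('pics/w17.png',cv2.convertScaleAbs(im[:,:,::-1],alpha=1.5))
```

```text
20.18 [0.5635 0.2735 0.0388] az -26.42 F [-0.2 -0.6 -0.1] gap 0.0474 q [-0.15  0.62 -0.48  1.71  0.35  0.89 -1.24]
end [ 0.5601  0.2744 -0.0101]
0.02, -0.02, -0.02, -0.01, -0.03, 0.41, 0, 0.02, -0.01, -0.01, -0.01, -0.03, 0.4, 0, 0.02, -0.02, -0.02, -0, -0.03, 0.41, 0
```

View pics/w17.png

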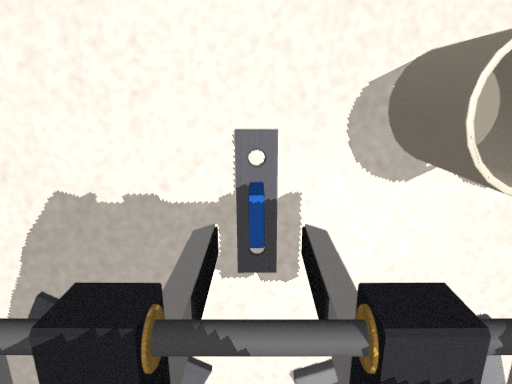

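>>> {"method": "play_rows", "body": {"motion": [0.02, -0.02, -0.02, 0, -0.04, 0.41, 0, 0.02, 0, 0, 0, -0.03, 0.4, 0, 0.02, -0.02, -0.02, 0, -0.03, 0.38, 0, 0, 0, 0, 0, 0, 0, 0]}}

```text
t: 20.72
tool_pos: [0.5605, 0.2759, -0.0113]
tool_rot: [[0.441, 0.898, 0.001], [0.898, -0.441, 0.001], [0.001, 0.0, -1.0]]
contact_force: [0.3, -0.7, 0.0]
finger_gap: 0.047
```

Run:
```python
from pl import *
st()
p,R=plan([([.56,.2744,-.015],Rdown(np.radians(-26.15)))],.0,maxs=.5)
im=env.read_camera('wrist'); cv2.imwrite('pics/w18.png',cv2.convertScaleAbs(im[:,:,::-1],alpha=1.5))
im=env.read_camera('scene')
a=cv2.resize(im[130:210,280:390,::-1],None,fx=6,fy=6,interpolation=cv2.INTER_LANCZOS4); a=cv2.convertScaleAbs(a,alpha=2.0)
cv2.imwrite('pics/s18.png',a)
```

```text
20.73 [ 0.5605  0.2759 -0.0113] az -26.17 F [ 0.3 -0.7  0. ] gap 0.047 q [-0.17  0.69 -0.45  1.73  0.39  0.82 -1.27]
end [ 0.5602  0.2743 -0.0149]
0, -0.01, -0, -0.04, 0.01, 0.09, 0
```

View pics/w18.png

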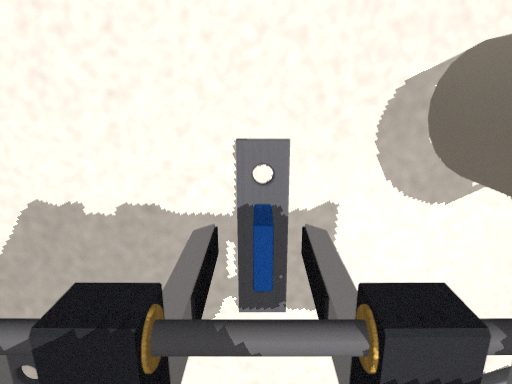

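View pics/s18.png

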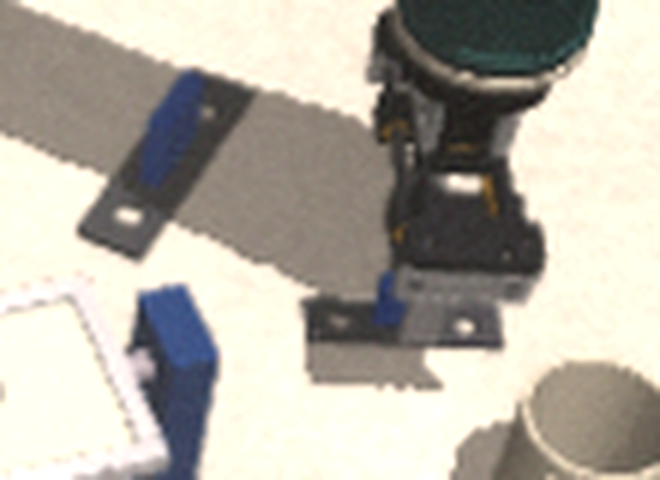

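>>> {"method": "play_rows", "body": {"motion": [0, 0, 0, -0.04, 0, 0.15, 0, 0, 0, 0, 0, 0, 0, -1, 0, 0, 0, 0, 0, 0, -1, 0, 0, 0, 0, 0, 0, -1, 0, 0, 0, 0, 0, 0, -1, 0, 0, 0, 0, 0, 0, -1, 0, 0, 0, 0, 0, 0, -1], "squeeze": 25}}

```text
t: 21.7
tool_pos: [0.5615, 0.275, -0.0148]
tool_rot: [[0.441, 0.897, 0.005], [0.897, -0.441, 0.003], [0.004, 0.003, -1.0]]
contact_force: [-0.2, 0.2, -0.4]
finger_gap: 0.0098
```

Run:
```python
from pl import *
o=st();print(o['tool_rot'].round(4))
im=env.read_camera('wrist'); cv2.imwrite('pics/w19.png',cv2.convertScaleAbs(im[:,:,::-1],alpha=1.5))
```

```text
21.7 [ 0.5615  0.275  -0.0148] az -26.19 F [-0.2  0.2 -0.4] gap 0.0098 q [-0.17  0.69 -0.45  1.73  0.39  0.8  -1.27]
[[ 0.4414  0.8973  0.005 ]
 [ 0.8973 -0.4414  0.0026]
 [ 0.0045  0.0033 -1.    ]]
```

View pics/w19.png

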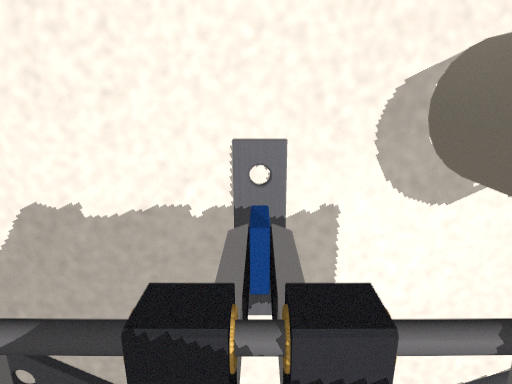

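>>> {"method": "play_rows", "body": {"motion": [0, 0, 0, 0, 0, -0.5, -1, 0, 0, 0, 0, 0, -0.9, -1, 0, 0, 0, 0, 0, -1, -1, 0, 0, 0, 0, 0, -1, -1, 0, 0, 0, 0, 0, -1, -1, 0, 0, 0, 0, 0, -1, -1, 0, 0, 0, 0, 0, -0.6, -1, 0, 0, 0, 0, 0, 0, -1]}}

```text
t: 22.75
tool_pos: [0.5589, 0.2753, 0.2427]
tool_rot: [[0.439, 0.898, 0.009], [0.898, -0.439, 0.005], [0.009, 0.006, -1.0]]
contact_force: [0.2, 0.4, -0.6]
finger_gap: 0.01
```

Run:
```python
from pl import *
o=st()
im=env.read_camera('wrist'); cv2.imwrite('pics/w20.png',cv2.convertScaleAbs(im[:,:,::-1],alpha=1.5))
a=cv2.convertScaleAbs(im[120:230,210:310,::-1],alpha=1.5); cv2.imwrite('pics/w20z.png',cv2.resize(a,None,fx=5,fy=5,interpolation=cv2.INTER_CUBIC))
plan([([.5854-.02,.06,.25],Rdown(yaw+.1))],-1)
plan([([.5854,-.0365,.22],Rdown(yaw))],-1,start=(np.array([.5654,.06,.25]),Rdown(yaw+.1)))
```

```text
22.75 [0.5589 0.2753 0.2427] az -26.05 F [ 0.2  0.4 -0.6] gap 0.01 q [-0.09  0.41 -0.56  1.53  0.22  1.25 -1.14]
end [0.5653 0.0598 0.2501]
0.01, -0.01, -0.87, -0.95, 0.5, -0.05, -1, 0.01, -0.01, -0.88, -0.99, 0.42, -0.05, -1, 0.01, -0.01, -0.66, -0.77, 0.25, -0.03, -1, 0.01, -0.01, -0.65, -0.78, 0.2, -0.03, -1, 0.01, -0.01, -0.66, -0.79, 0.14, -0.03, -1, 0.02, -0.01, -0.65, -0.81, 0.09, -0.04, -1
end [ 0.5853 -0.0364  0.22  ]
0, 0, 0.33, -0.8, 0.18, 0.25, -1, 0, 0, 0.34, -0.8, 0.21, 0.25, -1, 0, 0, 0.33, -0.78, 0.23, 0.25, -1
```

View pics/w20z.png

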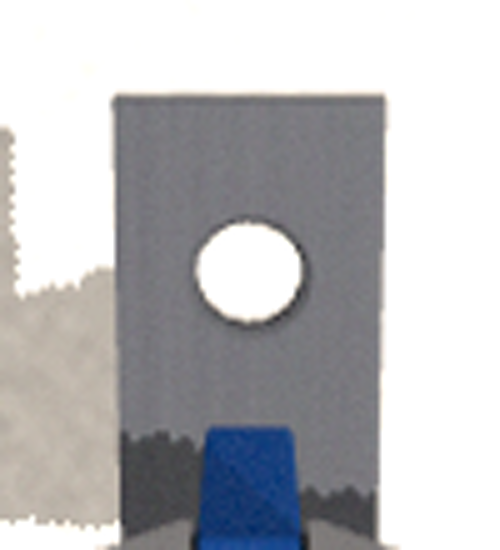

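Run:
```python
from pl import *
o=env.get_obs();c=env.calibration('wrist');p,R=o['tool_pos'],o['tool_rot']
for u in [(251,271),(113,97),(385,97)]:
    C,d=ray(c,z(u,5,(210,120)));
    C=R.T@(C-p);d=R.T@d; print(u,(C+d*(-.0198-C[2])/d[2]).round(4))
```

```text
(251, 271) [ 0.0353 -0.0014 -0.0198]
(113, 97) [ 0.0545 -0.0163 -0.0198]
(385, 97) [ 0.0545  0.0129 -0.0198]
```

>>> {"method": "play_rows", "body": {"motion": [0, 0, -0.87, -0.95, 0.5, -0.05, -1, 0, 0, -0.88, -0.99, 0.42, -0.05, -1, 0, 0, -0.66, -0.77, 0.25, -0.03, -1, 0, 0, -0.65, -0.78, 0.2, -0.03, -1, 0, 0, -0.66, -0.79, 0.14, -0.03, -1, 0, 0, -0.65, -0.81, 0.1, -0.04, -1]}}

```text
t: 23.55
tool_pos: [0.5625, 0.0551, 0.2434]
tool_rot: [[-0.002, 1.0, -0.002], [1.0, 0.002, 0.004], [0.004, -0.002, -1.0]]
contact_force: [0.2, -0.7, -0.9]
finger_gap: 0.0097
```

Run:
```python
from pl import *
o=st()
plan([([.5854,-.0365,.20],Rdown(yaw))],-1)
```

```text
23.55 [0.5625 0.0551 0.2434] az 0.1 F [ 0.2 -0.7 -0.9] gap 0.0097 q [ 0.32  0.3  -0.57  1.67  0.17  1.23 -0.29]
end [ 0.5854 -0.0365  0.2   ]
-0.01, -0.01, 0.4, -0.77, 0.19, 0.36, -1, -0.01, -0.01, 0.4, -0.75, 0.22, 0.36, -1, -0, -0.01, 0.39, -0.75, 0.25, 0.36, -1
```

Run:
```python
from pl import *
plan([([.5868,-.037,.165],Rdown(yaw))],-1)
```

```text
end [ 0.5869 -0.0369  0.1652]
-0.01, -0.01, 0.4, -0.77, 0.2, 0.65, -1, -0.01, -0.01, 0.4, -0.76, 0.23, 0.65, -1, -0, -0.01, 0.39, -0.75, 0.27, 0.65, -1
```

>>> {"method": "play_rows", "body": {"motion": [0, 0, 0.4, -0.77, 0.2, 0.6, -1, 0, 0, 0.4, -0.76, 0.23, 0.6, -1, 0, 0, 0.39, -0.75, 0.27, 0.6, -1, 0, 0, 0, 0, 0, 0, -1]}}

```text
t: 24.05
tool_pos: [0.5843, -0.0429, 0.1649]
tool_rot: [[0.123, 0.992, -0.008], [0.992, -0.123, 0.003], [0.002, -0.009, -1.0]]
contact_force: [0.3, 0.7, -0.9]
finger_gap: 0.0098
```

Run:
```python
from pl import *
o=st()
plan([([.5868,-.037,.160],Rdown(yaw))],-1)
```

```text
24.05 [ 0.5843 -0.0429  0.1649] az -7.06 F [ 0.3  0.7 -0.9] gap 0.0098 q [ 0.4   0.4  -0.49  1.71  0.21  1.09 -0.27]
end [ 0.587  -0.0372  0.1601]
-0.08, -0.02, -0.06, 0.15, 0.05, 0.12, -1
```

>>> {"method": "play_rows", "body": {"motion": [-0.08, -0.02, -0.06, 0.15, 0.05, 0.12, -1, 0, 0, 0, 0, 0, 0, -1]}}

```text
t: 24.3
tool_pos: [0.5865, -0.035, 0.1595]
tool_rot: [[0.114, 0.993, -0.001], [0.993, -0.114, 0.001], [0.001, -0.001, -1.0]]
contact_force: [-0.0, 0.0, -1.5]
finger_gap: 0.0095
```

Run:
```python
from pl import *
o=st();print(o['tool_rot'].round(4))
plan([([.5868,-.037,.145],Rdown(yaw))],-1)
im=env.read_camera('wrist'); a=cv2.convertScaleAbs(im[100:250,160:360,::-1],alpha=1.5); cv2.imwrite('pics/w21.png',cv2.resize(a,None,fx=4,fy=4,interpolation=cv2.INTER_CUBIC))
```

```text
24.3 [ 0.5865 -0.035   0.1595] az -6.55 F [-0.   0.  -1.5] gap 0.0095 q [ 0.39  0.41 -0.49  1.71  0.21  1.07 -0.28]
[[ 1.141e-01  9.935e-01 -8.000e-04]
 [ 9.935e-01 -1.141e-01  1.200e-03]
 [ 1.100e-03 -9.000e-04 -1.000e+00]]
end [ 0.5867 -0.037   0.1451]
-0.01, -0.01, 0.03, -0.05, 0.01, 0.36, -1
```

View pics/w21.png

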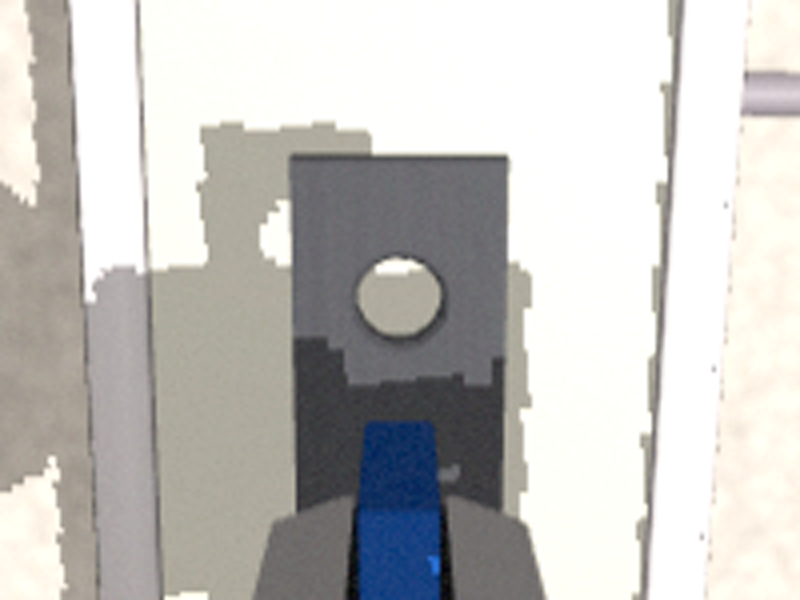

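>>> {"method": "play_rows", "body": {"motion": [0, 0, 0.03, -0.05, 0, 0.4, -1, 0, 0, 0, 0, 0, 0.4, -1, 0, 0, 0, 0, 0, 0, -1]}}

```text
t: 24.72
tool_pos: [0.5862, -0.0366, 0.1257]
tool_rot: [[0.116, 0.993, -0.0], [0.993, -0.116, 0.001], [0.001, -0.0, -1.0]]
contact_force: [0.1, -0.3, -0.7]
finger_gap: 0.0095
```

Run:
```python
from pl import *
o=st()
plan([([.5868,-.037,.121],Rdown(yaw))],-1)
im=env.read_camera('wrist'); a=cv2.convertScaleAbs(im[100:250,160:360,::-1],alpha=1.5); cv2.imwrite('pics/w22.png',cv2.resize(a,None,fx=4,fy=4,interpolation=cv2.INTER_CUBIC))
```

```text
24.73 [ 0.5862 -0.0366  0.1257] az -6.67 F [ 0.1 -0.3 -0.7] gap 0.0095 q [ 0.38  0.45 -0.48  1.75  0.24  1.01 -0.3 ]
end [ 0.5869 -0.037   0.1209]
-0, -0.01, 0.01, -0.01, 0.02, 0.12, -1
```

View pics/w22.png

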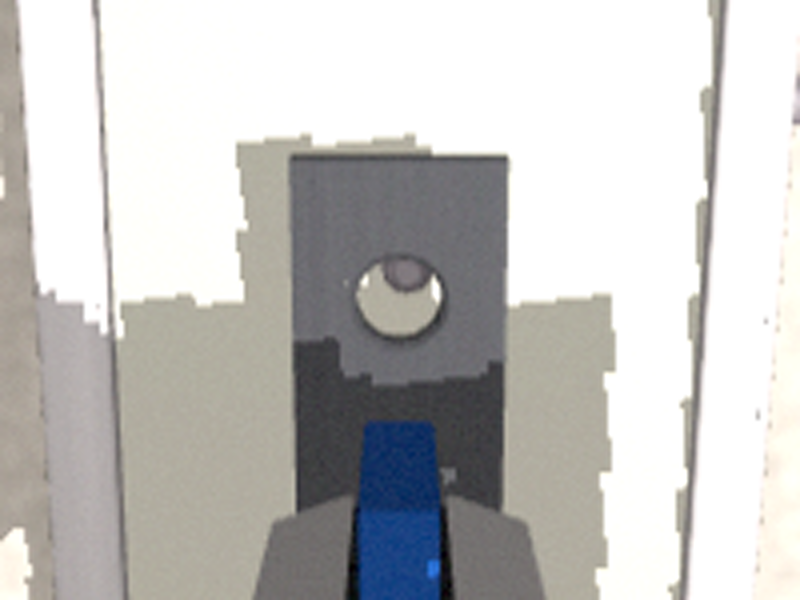

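Run:
```python
from pl import *
o=env.get_obs();c=env.calibration('wrist');p,R=o['tool_pos'],o['tool_rot']
for u,zz in [((407,271),.127),((400,297),p[2]+.0198)]:
    q=onz(c,z(u,4,(160,100)),zz); print(u,(R.T@(q-p)).round(4))
```

```text
(407, 271) [ 0.0355 -0.0007 -0.0005]
(400, 297) [ 0.0359 -0.0017 -0.0198]
```

>>> {"method": "play_rows", "body": {"motion": [0, 0, 0, 0, 0.025, 0.12, -1, 0, 0, 0, 0, 0, 0, -1]}}

```text
t: 25.02
tool_pos: [0.588, -0.0366, 0.1217]
tool_rot: [[0.116, 0.993, 0.001], [0.993, -0.116, 0.001], [0.001, 0.001, -1.0]]
contact_force: [-0.2, -0.3, -1.6]
finger_gap: 0.0102
```

Run:
```python
from pl import *
o=st()
im=env.read_camera('wrist'); a=cv2.convertScaleAbs(im[100:250,160:360,::-1],alpha=1.5); cv2.imwrite('pics/w23.png',cv2.resize(a,None,fx=4,fy=4,interpolation=cv2.INTER_CUBIC))
```

```text
25.02 [ 0.588  -0.0366  0.1217] az -6.68 F [-0.2 -0.3 -1.6] gap 0.0102 q [ 0.38  0.45 -0.48  1.75  0.24  1.   -0.3 ]
```

View pics/w23.png

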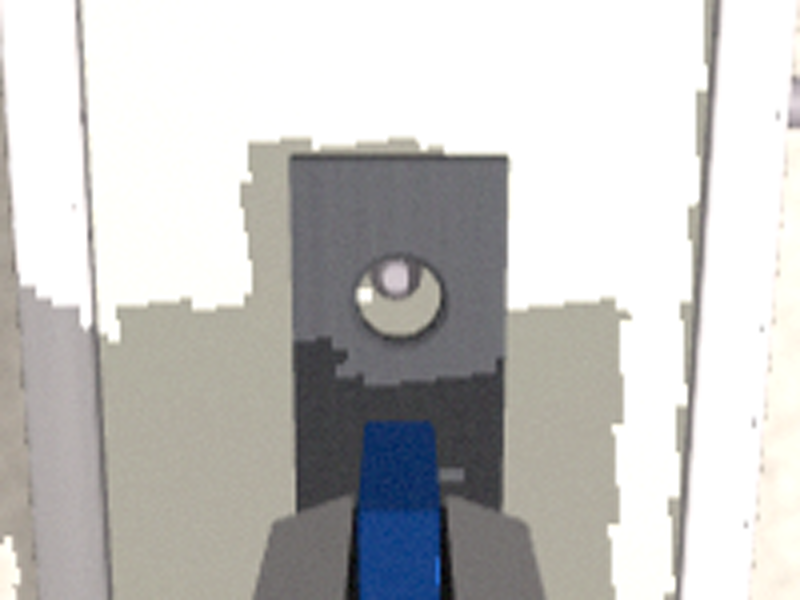

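>>> {"method": "play_rows", "body": {"motion": [0, 0, 0, 0, -0.01, 0.18, -1, 0, 0, 0, 0, 0, 0, -1]}}

```text
t: 25.32
tool_pos: [0.5879, -0.0366, 0.1146]
tool_rot: [[0.116, 0.993, 0.002], [0.993, -0.116, 0.001], [0.001, 0.002, -1.0]]
contact_force: [0.6, -0.5, -0.5]
finger_gap: 0.0098
```

Run:
```python
from pl import *
o=st()
im=env.read_camera('wrist'); a=cv2.convertScaleAbs(im[100:250,160:360,::-1],alpha=1.5); cv2.imwrite('pics/w24.png',cv2.resize(a,None,fx=4,fy=4,interpolation=cv2.INTER_CUBIC))
```

```text
25.32 [ 0.5879 -0.0366  0.1146] az -6.68 F [ 0.6 -0.5 -0.5] gap 0.0098 q [ 0.38  0.46 -0.48  1.75  0.25  0.99 -0.31]
```

View pics/w24.png

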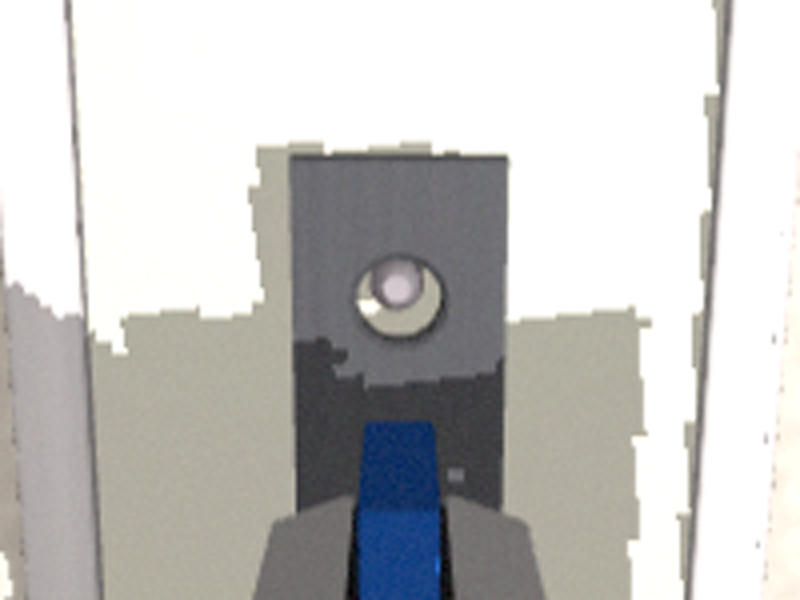

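>>> {"method": "play_rows", "body": {"motion": [0, 0, 0, 0, 0, 0.2, -1, 0, 0, 0, 0, 0, 0, -1]}}

```text
t: 25.62
tool_pos: [0.5882, -0.0366, 0.1065]
tool_rot: [[0.116, 0.993, 0.003], [0.993, -0.116, 0.001], [0.001, 0.003, -1.0]]
contact_force: [-0.2, 0.7, -0.5]
finger_gap: 0.0099
```

Run:
```python
from pl import *
o=st()
im=env.read_camera('wrist'); a=cv2.convertScaleAbs(im[100:250,160:360,::-1],alpha=1.5); cv2.imwrite('pics/w25.png',cv2.resize(a,None,fx=4,fy=4,interpolation=cv2.INTER_CUBIC))
```

```text
25.62 [ 0.5882 -0.0366  0.1065] az -6.69 F [-0.2  0.7 -0.5] gap 0.0099 q [ 0.38  0.47 -0.48  1.76  0.25  0.97 -0.31]
```

View pics/w25.png

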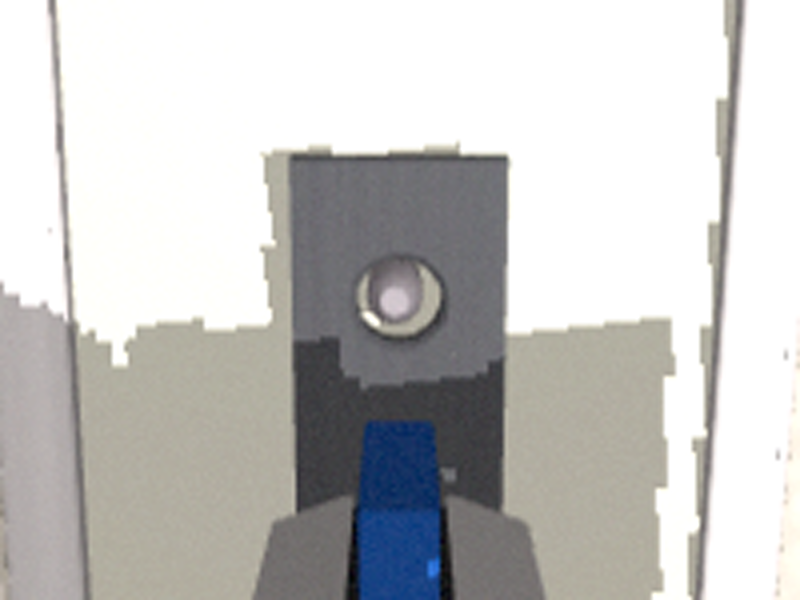

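>>> {"method": "play_rows", "body": {"motion": [0, 0, 0, 0, -0.01, 0.13, -1, 0, 0, 0, 0, 0, 0.08, -1, 0, 0, 0, 0, 0, 0, -1]}}

```text
t: 26.05
tool_pos: [0.5883, -0.0365, 0.0982]
tool_rot: [[0.116, 0.993, 0.004], [0.993, -0.116, 0.001], [0.001, 0.004, -1.0]]
contact_force: [0.2, 0.1, 1.7]
finger_gap: 0.0099
```

Run:
```python
from pl import *
o=st()
im=env.read_camera('wrist'); a=cv2.convertScaleAbs(im[100:250,160:360,::-1],alpha=1.5); cv2.imwrite('pics/w26.png',cv2.resize(a,None,fx=4,fy=4,interpolation=cv2.INTER_CUBIC))
```

```text
26.05 [ 0.5883 -0.0365  0.0982] az -6.68 F [0.2 0.1 1.7] gap 0.0099 q [ 0.37  0.48 -0.47  1.77  0.26  0.95 -0.32]
```

View pics/w26.png

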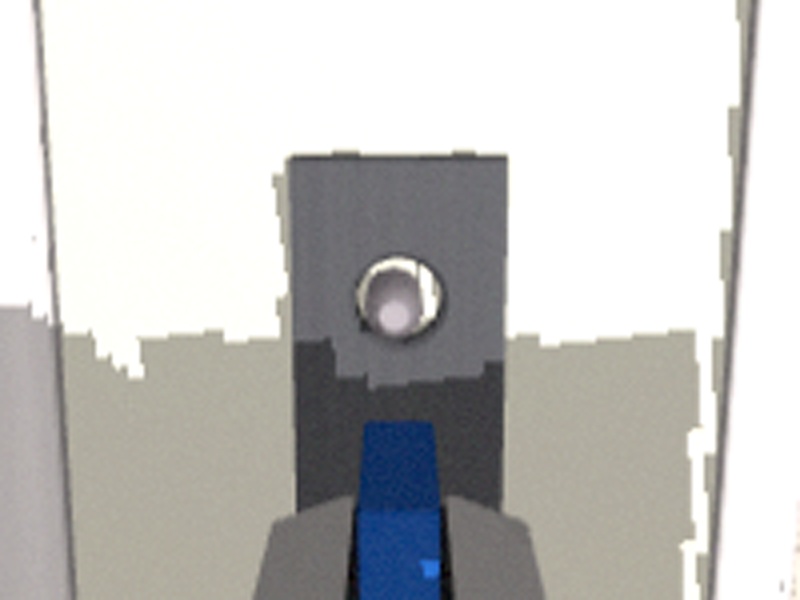

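>>> {"method": "play_rows", "body": {"motion": [0, 0, 0, 0, 0, 0.04, -1, 0, 0, 0, 0, 0, 0, -1]}}

```text
t: 26.35
tool_pos: [0.5886, -0.0366, 0.0983]
tool_rot: [[0.116, 0.993, 0.005], [0.993, -0.116, -0.0], [0.0, 0.005, -1.0]]
contact_force: [0.3, 0.1, -2.3]
finger_gap: 0.0099
```

Run:
```python
from pl import *
st()
```

```text
26.35 [ 0.5886 -0.0366  0.0983] az -6.69 F [ 0.3  0.1 -2.3] gap 0.0099 q [ 0.37  0.48 -0.47  1.77  0.26  0.95 -0.32]
```

>>> {"method": "play_rows", "body": {"motion": [0, 0, 0, 0, -0.02, 0.08, -1, 0, 0, 0, 0, 0, 0, -1]}}

```text
t: 26.6
tool_pos: [0.5891, -0.0366, 0.0975]
tool_rot: [[0.117, 0.993, 0.008], [0.993, -0.117, -0.001], [-0.0, 0.008, -1.0]]
contact_force: [1.0, -0.1, -0.9]
finger_gap: 0.0099
```

Run:
```python
from pl import *
st()
```

```text
26.6 [ 0.5891 -0.0366  0.0975] az -6.7 F [ 1.  -0.1 -0.9] gap 0.0099 q [ 0.37  0.48 -0.47  1.77  0.26  0.95 -0.32]
```

>>> {"method": "play_rows", "body": {"motion": [0, 0, 0, 0, 0, 0, 0, 0, 0, 0, 0, 0, 0, 0, 0, 0, 0, 0, 0, 0, 0, 0, 0, 0, 0, 0, 0, 0, 0, 0, 0, 0, 0, 0, 0]}}

```text
t: 27.22
tool_pos: [0.5889, -0.0365, 0.0969]
tool_rot: [[0.117, 0.993, 0.007], [0.993, -0.117, -0.001], [0.0, 0.007, -1.0]]
contact_force: [-0.4, 0.0, -1.0]
finger_gap: 0.0468
```

Run:
```python
from pl import *
st()
im=env.read_camera('wrist'); a=cv2.convertScaleAbs(im[100:300,130:390,::-1],alpha=1.5); cv2.imwrite('pics/w27.png',cv2.resize(a,None,fx=3,fy=3,interpolation=cv2.INTER_CUBIC))
```

```text
27.23 [ 0.5889 -0.0365  0.0969] az -6.69 F [-0.4  0.  -1. ] gap 0.0468 q [ 0.37  0.48 -0.47  1.77  0.26  0.95 -0.32]
```

View pics/w27.png

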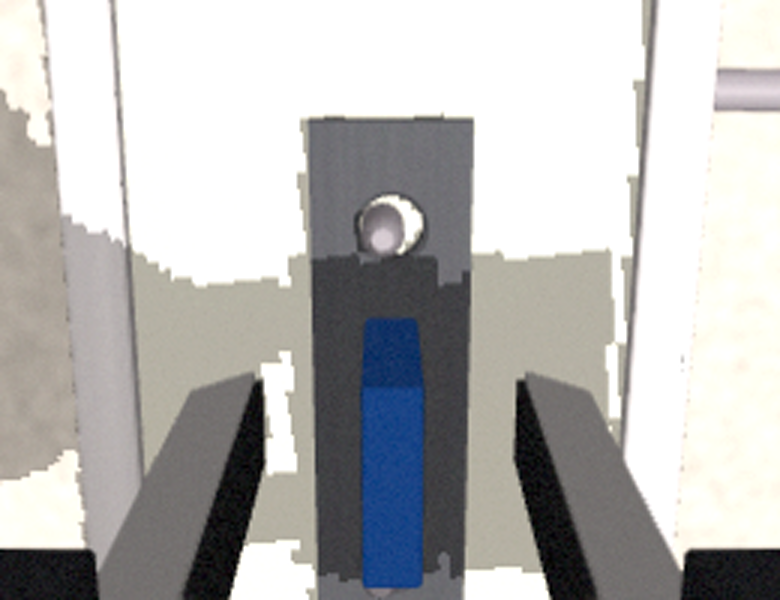

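Released. Rise straight up and check from above.

>>> {"method": "play_rows", "body": {"motion": [0, 0, 0, 0, 0, -0.5, 0, 0, 0, 0, 0, 0, -0.8, 0, 0, 0, 0, 0, 0, -1, 0, 0, 0, 0, 0, 0, -1, 0, 0, 0, 0, 0, 0, -1, 0, 0, 0, 0, -0.8, 0, -0.6, 0, 0, 0, 0, -0.8, 0, -0.3, 0, 0, 0, 0, 0, 0, 0, 0]}}

```text
t: 28.28
tool_pos: [0.5794, -0.0997, 0.3228]
tool_rot: [[0.113, 0.993, 0.015], [0.994, -0.113, -0.001], [0.001, 0.015, -1.0]]
contact_force: [0.2, 1.0, 0.8]
finger_gap: 0.0469
```

Run:
```python
from pl import *
st()
im=env.read_camera('wrist'); cv2.imwrite('pics/w28.png',cv2.resize(cv2.convertScaleAbs(im[0:230,150:400,::-1],alpha=1.5),None,fx=2.6,fy=2.6,interpolation=cv2.INTER_CUBIC))
im=env.read_camera('scene'); cv2.imwrite('pics/s28.png',cv2.convertScaleAbs(cv2.resize(im[160:260,190:320,::-1],None,fx=6,fy=6,interpolation=cv2.INTER_CUBIC),alpha=1.5))
cv2.imwrite('pics/s28f.png',im[:,:,::-1])
```

```text
28.27 [ 0.5794 -0.0997  0.3228] az -6.49 F [0.2 1.  0.8] gap 0.0469 q [ 0.51  0.28 -0.49  1.51  0.13  1.38 -0.1 ]
```

View pics/w28.png

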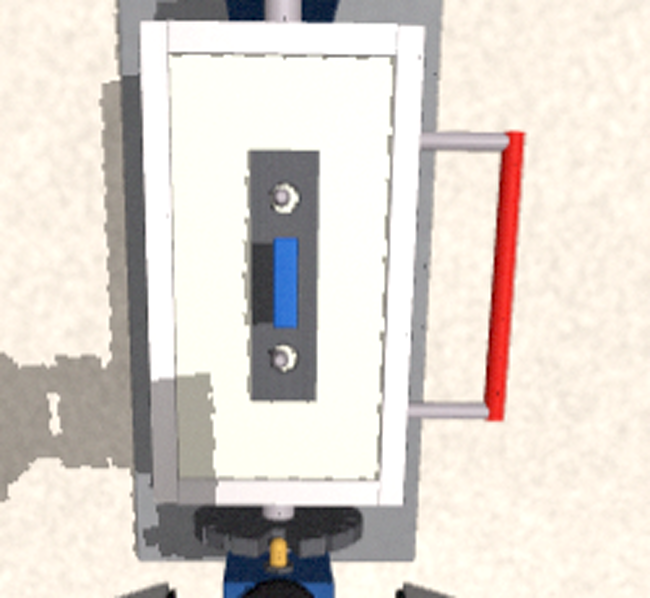

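View pics/s28.png

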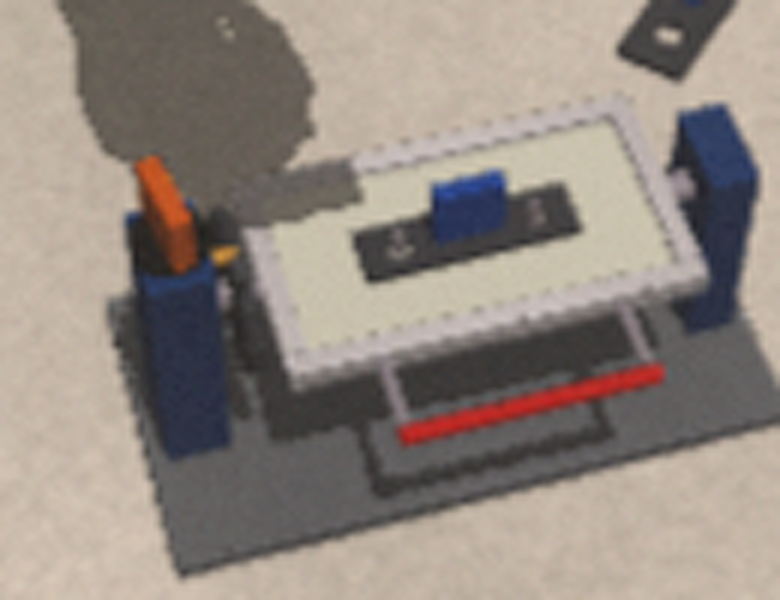

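View pics/s28f.png

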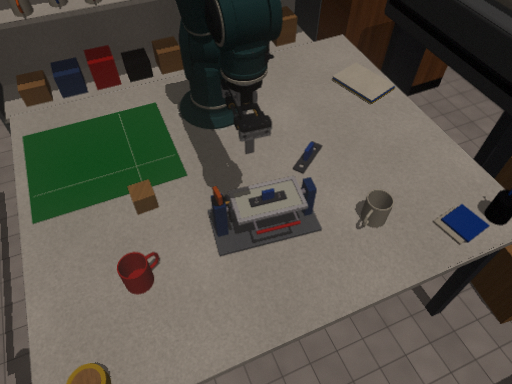

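Run:
```python
from pl import *
cs=env.calibration('scene')
Z=lambda u:z(u,6,(190,160))
# top-face edge (right edge) near and far ends, and left edge
for a,b in [((139,160),(177,228)),((157,157),(195,215))]:
    p=onz(cs,Z(a),.2);q=onz(cs,Z(b),.2);d=q-p; x,y=d[:2]@sx[:2],d[:2]@sy[:2]; print(np.linalg.norm(d),'angle from stand y',np.degrees(np.arctan2(x,y)))
a=env.read_camera('scene'); cv2.imwrite('pics/s29.png',cv2.convertScaleAbs(cv2.resize(a[180:215,205:235,::-1],None,fx=16,fy=16,interpolation=cv2.INTER_CUBIC),alpha=1.5))
```

```text
0.04346930184188602 angle from stand y 80.17134532089291
0.0383698113641511 angle from stand y 77.04739826722773
```

View pics/s29.png

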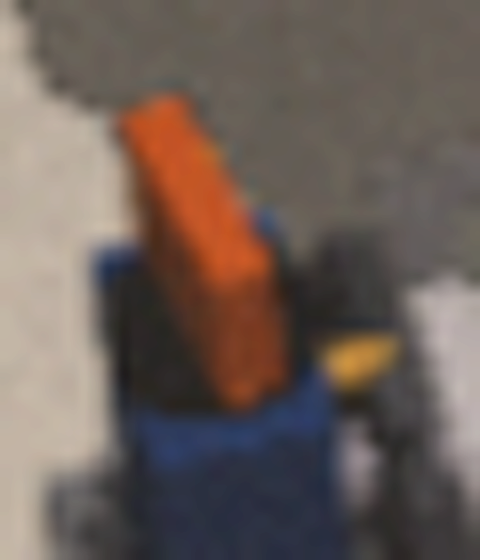

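The knob reads about 80° (1.4 rad), which matches the locked stop. The bolt is in the disc, so I'm handing in.

Run:
```python
from pl import *
st(); print(env.sign_off())
```

```text
28.43 [ 0.5793 -0.0966  0.321 ] az -6.27 F [ 0.6  0.4 -0.3] gap 0.0469 q [ 0.5   0.28 -0.49  1.51  0.13  1.37 -0.11]
the job is handed in; nothing more can be done
None
```

The job is done and handed in at 28.4 s of the 62 s allowed. I swung the panel over by its red handle until it lay level, white back up. I then turned the knob clockwise to its stop, and after that set the smaller bracket (hole spacing measured at 69–70 mm) over both pins and let go.

**Last checks**
- **Panel:** the scene and wrist pictures show it level with the white back up.
- **Knob:** it measures about 77–80° (1.4 rad is 80°) and the brass bolt is seen in the index disc. The stop was felt at 0.9 N m.
- **Bracket:** it lies flat with both pins through its holes.
- **Bystanders:** the mugs and the gift box look untouched, and the gripper is clear of everything.

**What failed or disagreed**
- **First handle grasp:** it closed on air. The pictures showed the fingertips about 30 mm behind the reported TCP, so I allowed for that in every later grasp.
- **Panel stop:** the force did not rise clearly when I pressed the handle at the end of its travel. I relied instead on the pictures and on the bolt entering the slot.
- **Setting down:** the force reading stayed within about 2 N and showed no clear contact. That the bracket is seated rests on its height and the pictures.
- **Wrist camera:** it read about 1.4 mm off along the jaw direction, and I corrected this by sighting the pin through the hole.

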